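# Restock and lock the detergent dosing dock

### The job

Restock the detergent dosing dock on the laundry counter: stand every white refill cartridge that is lying about into a pocket of its own in the grey tray, then slide the tray into the dock's bay until its front panel is fully home, flush against the dock's face. Take the T-handled key from its stand, put its tip in the recess of the latch beside the tray and turn the latch clockwise with it until the paddle lies right across the tray's front, then stand the key back in its stand. Leave everything else on the counter where it is.

Things in the scene. Friction and masses are not known exactly. Their poses are not given: they have to be found in the camera images.
- dock: the dosing dock, a white box fixed to the counter, deck 100 mm high, with a black pump housing 150 mm high from 117 mm behind its front face. Origin on the counter, in the plane of the face, at the middle of the bay's mouth; x points into the bay (the way the tray slides), y left as one looks in, z up. The latch's bracket, 56 mm high, reaches 36 mm out from the face at y = -97 to -129 mm
- bay_home (a point): where tray_center is when the tray is fully home: 72 mm inside the dock's face on the bay's centre line, 30 mm above the counter; axes as the dock's. The bay has no floor (the tray slides on the counter); it is 88 mm high, 151 mm wide at the mouth, narrowing evenly over the first 30 mm to 131 mm, and 164 mm deep
- latch (a joint): angle (rad) of the captive latch about an upright axis 20 mm before the dock's face, at dock y = -113 mm. 0: open, its steel paddle (55 mm long, 16 wide, 58 to 72 mm above the counter) points straight out (dock -x). Grows clockwise from above to a stop at 1.55: paddle across the tray's front (dock +y), 4 mm before a home tray's panel. Starts at 0 to 0.25; stiff (0.08 N m), stays as left
- recess_floor (a point): centre of the floor of the latch's recess, on the latch axis, 82 mm above the counter: a fully seated key has its tip here. The recess is a 16 mm square hole in a 25 mm square dark steel head, open upward, its mouth 22 mm above this point. Axes turn with the latch: the recess's sides lie along x and y, the paddle points along -x, z up
- tray_center (a point): the grey open tray, 0.36 to 0.59 kg empty, loose on the counter. Point in the middle of its tub, 30 mm above its underside; x points to the end that enters the bay first, z up. Tub 144 mm (x) by 126 mm (y), 34 mm high, with 2 x 2 pockets. A black front panel 172 mm wide, 8 mm thick, 80 mm high, has its rear face at x = -72 mm; its ends rest on the dock's face when home
- tray_handle (a point): middle of the tray's bar handle: a level round bar 12 mm thick and 90 mm long along the tray's y, 132 mm in front of tray_center (tray -x), 66 mm above the underside, 52 mm out from the panel (46 mm of free gap), on two posts 39 mm either side of this point
- pocket0 (a point): centre of one of the tray's four alike pockets: where a seated cartridge's centre comes to be, 41.5 mm above the tray's underside; axes as the tray's. Pocket 66 mm long (tray x), 57 mm wide (tray y), walls 4 mm thick and 34 mm high, floor 4 mm thick
- pocket1 (a point): centre of one of the tray's four alike pockets: where a seated cartridge's centre comes to be, 41.5 mm above the tray's underside; axes as the tray's. Pocket 66 mm long (tray x), 57 mm wide (tray y), walls 4 mm thick and 34 mm high, floor 4 mm thick
- pocket2 (a point): centre of one of the tray's four alike pockets: where a seated cartridge's centre comes to be, 41.5 mm above the tray's underside; axes as the tray's. Pocket 66 mm long (tray x), 57 mm wide (tray y), walls 4 mm thick and 34 mm high, floor 4 mm thick
- pocket3 (a point): centre of one of the tray's four alike pockets: where a seated cartridge's centre comes to be, 41.5 mm above the tray's underside; axes as the tray's. Pocket 66 mm long (tray x), 57 mm wide (tray y), walls 4 mm thick and 34 mm high, floor 4 mm thick
- refill0_center (a point): white refill cartridge (0.12 to 0.24 kg; 3 or 4 are present), standing upright: body 56 mm long (x), 47 mm wide (y), 45 mm high, with an upright grip tab on top, 34 mm long in x, 14 mm thick in y, from 45 to 75 mm above its underside. Point on its upright axis half-way up, 37.5 mm above its underside; z up. Alike both ways round
- refill1_center (a point): white refill cartridge (0.12 to 0.24 kg; 3 or 4 are present), standing upright: body 56 mm long (x), 47 mm wide (y), 45 mm high, with an upright grip tab on top, 34 mm long in x, 14 mm thick in y, from 45 to 75 mm above its underside. Point on its upright axis half-way up, 37.5 mm above its underside; z up. Alike both ways round
- refill2_center (a point): white refill cartridge (0.12 to 0.24 kg; 3 or 4 are present), standing upright: body 56 mm long (x), 47 mm wide (y), 45 mm high, with an upright grip tab on top, 34 mm long in x, 14 mm thick in y, from 45 to 75 mm above its underside. Point on its upright axis half-way up, 37.5 mm above its underside; z up. Alike both ways round
- refill3_center (a point): white refill cartridge (0.12 to 0.24 kg; 3 or 4 are present), standing upright: body 56 mm long (x), 47 mm wide (y), 45 mm high, with an upright grip tab on top, 34 mm long in x, 14 mm thick in y, from 45 to 75 mm above its underside. Point on its upright axis half-way up, 37.5 mm above its underside; z up. Alike both ways round
- key_grip (a point): centre of the key's T-handle: a black level bar 90 mm long along the key's x, 16 mm thick along its y, 18 mm high. Key 0.14 kg; its steel shaft, 14 mm square (sides along the key's x and y), runs down from the bar's middle and tapers to 9 mm over its last 8 mm; the tip is 118 mm below this point (key -z)
- key_tip (a point): tip of the key's shaft, at its lower end, on its axis
- key_stand: the key's stand, a grey upright block 56 mm square, 70 mm high, on an 84 mm square rubber foot, fixed to the counter; origin under its middle, z up. In its top is a 16.5 mm square hole 60 mm deep, sides along the stand's x and y, in which the key stands at the start with its x along the stand's x
- stand_seat (a point): centre of the floor of the stand's hole, 10 mm above the counter: the key's tip is here when the key stands in it; axes as the stand's
- mug: a white mug 85 mm high, not part of the job; origin under its middle
- jar: a small amber jar with a brass lid, 70 mm high, not part of the job; origin under its middle
- soap: an amber hand-soap bottle 170 mm high, not part of the job; origin under its middle
- softener: a large white softener bottle 230 mm high, not part of the job; origin under its middle

How it is judged (in metres and radians):
On the way, in this order (a step that is already met when the one before it is completed fails the run):
1. every cartridge that is there stands in a pocket of the tray ((distance between refill0_center and pocket0 below 0.012 m or distance between refill0_center and pocket1 below 0.012 m or distance between refill0_center and pocket2 below 0.012 m or distance between refill0_center and pocket3 below 0.012 m) and (distance between refill1_center and pocket0 below 0.012 m or distance between refill1_center and pocket1 below 0.012 m or distance between refill1_center and pocket2 below 0.012 m or distance between refill1_center and pocket3 below 0.012 m) and (distance between refill2_center and pocket0 below 0.012 m or distance between refill2_center and pocket1 below 0.012 m or distance between refill2_center and pocket2 below 0.012 m or distance between refill2_center and pocket3 below 0.012 m) and (distance between refill3_center and pocket0 below 0.012 m or distance between refill3_center and pocket1 below 0.012 m or distance between refill3_center and pocket2 below 0.012 m or distance between refill3_center and pocket3 below 0.012 m)), for 0.2 s.
2. the loaded tray is fully home in the dock (all of step 1 and distance between tray_center and bay_home below 0.008 m and angle between the x axis of tray_center and the x axis of dock, either way round below 0.05 rad), for 0.2 s.
3. the key's tip is down in the recess of the latch, which is still open (distance between tray_center and bay_home below 0.008 m and angle between the x axis of tray_center and the x axis of dock, either way round below 0.05 rad and distance between key_tip and recess_floor below 0.01 m and value of joint latch below 0.6 rad), for 0.1 s.
4. the latch has been turned across the tray's front with the key in it (distance between tray_center and bay_home below 0.008 m and angle between the x axis of tray_center and the x axis of dock, either way round below 0.05 rad and distance between key_tip and recess_floor below 0.01 m and value of joint latch above 1.3 rad), for 0.1 s.
At the end, for the whole second after the job is handed in: every cartridge present stands in a pocket (centre within 12 mm of the pocket's centre point), the tray is home (within 8 mm and 0.05 rad), the latch is past 1.3 rad and the key stands in its stand (tip within 10 mm of the seat, within 0.15 rad of upright) (all of step 2 and value of joint latch above 1.3 rad and distance between key_tip and stand_seat below 0.01 m and angle between key_grip's own z axis and vertical below 0.15 rad); the robot touches nothing.
It fails at once if the mug is pushed more than 50 mm from its place (distance of mug from where it was at the start of the episode above 0.05 m).
It fails at once if the amber jar is pushed more than 50 mm from its place (distance of jar from where it was at the start of the episode above 0.05 m).
It fails at once if the hand-soap bottle is pushed more than 50 mm from its place (distance of soap from where it was at the start of the episode above 0.05 m).
It fails at once if the softener bottle is pushed more than 50 mm from its place (distance of softener from where it was at the start of the episode above 0.05 m).
Of refill0, refill1, refill2, refill3 only 3 to 4 are there at a start; the rules pass over those that are not, and their reading is None.
At some moment in a run one of refill0, refill1, refill2, refill3, tray may be knocked a few centimetres aside while the robot is not near it.
It also fails if it takes over 200 s, if anything falls off the work surface, if the arm or the gripper's body presses on something with over 40 N, if the wrist force passes 120 N, or if a joint passes its speed limit or range.

### The arm

A 7-joint arm with a two-finger parallel gripper is mounted at the origin on the work surface. World frame = base frame: x ahead of the robot, y to its left, z up, the work surface at z = 0. Lengths are in m, angles in degrees, forces in N, time in s.
With the tool pointing down it reaches from about 0.425 to 0.875 m from the base axis. Payload 8.4 kg.
Tool frame: the origin (TCP) lies at the centre of the arm's flange, where the gripper is bolted on; the fingertips stand 182 mm ahead of it and the grasp point (between the pads) lies 164 mm ahead of it (env.tcp_to_grasp is the distance from the TCP to the grasp point, in m); z points along the fingers, y is the line along which they close (so a half turn about z gives the same grasp; the last joint's range is limited). The gripper opens to 87 mm and grips with 3 to 60 N. Pads are 19 mm wide; open, the fingers measure 117 mm over their backs; the gripper's body (75 mm by 190 mm) begins 51 mm behind the grasp point.
Start: joints at [67.999, 19.091, 2.286, 83.961, -0.768, 76.965, -3.352], TCP at [0.183, -0.624, 0.405] pointing down, gripper open.
Joint ranges: [-147.57, 147.57], [-21.85, 119.76], [-74.77, 79.35], [14.55, 137.4], [-85.83, 265.84], [4.83, 119.75], [-152.11, 152.11]. Speed limits (degrees/s): [127.2, 127.2, 159.86, 159.86, 180, 180, 180].

### API

Orientations are given as a 3x3 rotation matrix whose columns are the frame's x, y, z axes.
In Python, from station import env gives the robot as it stands. The module is installed in compiled form; this text tells all that it offers.
- The arm moves only by the tool play_rows, never from a script. Its argument "motion" is one flat list of numbers, 7 for each row, row after row: the shift along the tool's x, y, z in mm, then the turn, a rotation vector about the tool's x, y, z in degrees, then the closure, from 0 (fully open) to 1 (shut). In form: [x, y, z, rx, ry, rz, grip, x, y, z, rx, ry, rz, grip, ...]. A call has 1 to 12 rows; each row shifts and turns the commanded pose from where the row before left it, along the tool's axes as they then stand; what a row does not reach is not made up. A row lasts 1/10 s, in which the tool goes at most 50 mm and 8.59 degrees, less where a joint would pass 70% of its speed; a pose out of reach is approached as far as the arm can. A call is refused whole if a number of a shift passes 50 or a number of a turn 8.59, either way. A call with a gripper value outside its range is refused whole. The fingers move at their own pace and stop on an object; the grip force is fixed at half the most. Time passes only in rows, so rows that do not move let the fingers close. It gives the time, the measured TCP pose, the force, the opening and the grip force at its end, in the units of the state.
- env.get_state(): the state, without advancing time (a new reading comes with each control period).
- env.read_camera(name): name is "side" or "top" or "wrist"; returns the picture (400x640x3 uint8, red, green, blue); there is no depth.
- env.get_calibration(name): a dict with "K" (3x3 intrinsics, pixels), "camera_from_world" (4x4, takes a point from world to camera coordinates); the wrist camera has in their place "hand_eye" (4x4, takes a point from camera to tool coordinates, whose origin is the TCP and whose axes are the flange's). Camera axes: x right, y up, looking along -z (the intrinsics and any distortion apply to the point x, -y, -z); pixel columns grow to the right and rows downward; lengths in m; the calibration is good to about 2 mm. A picture is of the moment at which its call begins: read the wrist's pose just before it. get_calibration takes no time and is no camera call.
- env.sign_off(): hands the job in; it is judged then, once.
The state is a dict: "time": time; "q": joint angles; "qvel": joint speeds; "joint_torque": joint torques, N m; "position": TCP position; "tool_rot": TCP orientation; "ft_force": force on the tool from outside, world axes, zero at the start; "torque": the same for the moment, N m; "grip_width": finger opening in m; "grip_force": force on a finger pad.
Only numpy, scipy, OpenCV 4.12 (cv2) and the standard library are available. Lean on these libraries where they do the work, as an engineer would, in place of code of your own. Each camera call takes 0.05 s, during which the arm holds its last target. There are 200 camera calls.

## Working session

There is one attempt and no reset: what is moved stays moved. The work goes in short steps, Python scripts to look and compute and a tool call to move; the robot and the scene stay as the last step left them, time stands still between calls to the robot, and variables do not carry over. Pictures are saved under pics/ and viewed, at most 14 in all, crops included, and the job is handed in when it is done.

Besides the shell and the picture viewer there is one more tool, called after "Request:" by a JSON object that holds its "fn" and its "kwargs", one argument or row to a line. play_rows: Moves the arm, as the interface text tells. Its arguments: {"type":"object","properties":{"motion":{"type":"array"}},"required":["motion"]}

```bash
mkdir -p pics; ls
python3 - <<'E'
from station import env
import cv2
print(env.get_state())
for n in ["top","side"]:
    c=env.get_calibration(n); print(n,c)
    cv2.imwrite(f"pics/{n}0.png",env.read_camera(n)[:,:,::-1])
print(env.get_calibration("wrist"), env.tcp_to_grasp)
E
```

```text
pics
{'time': 0.0, 'q': array([68.00051794, 19.13168273,  2.28341068, 84.01269402, -0.76635897,
       76.96491399, -3.35095883]), 'qvel': array([-0.01378103, -0.03001506,  0.00761995,  0.05776921,  0.03450714,
        0.02782885,  0.03065239]), 'joint_torque': array([ 6.21149720e-04, -6.56346560e+01,  1.33594964e+00, -4.03801632e+01,
       -5.97392349e-02,  4.47476143e-02,  1.28592842e-04]), 'position': array([ 0.18255068, -0.62364944,  0.40384564]), 'tool_rot': array([[ 9.59721838e-01,  2.80951338e-01, -5.83175514e-04],
       [ 2.80951913e-01, -9.59720619e-01,  1.53498630e-03],
       [-1.28429113e-04, -1.63700414e-03, -9.99998652e-01]]), 'ft_force': array([ 0.0840429 ,  0.1514525 , -0.31451405]), 'torque': array([ 0.00916873, -0.00256855, -0.01251287]), 'grip_force': 0.0, 'grip_width': 0.08713833030053317}
top {'K': array([[391.89136534,   0.        , 318.55915991],
       [  0.        , 391.89136534, 195.71914806],
       [  0.        ,   0.        ,   1.        ]]), 'camera_from_world': array([[ 0.00289016, -0.99954895, -0.0298922 ,  0.04398112],
       [ 0.98242059, -0.002741
[... 409 characters left out ...]
 [ 0.35559847,  0.67713314,  0.64423632, -0.27494049],
       [-0.31138131, -0.56408101,  0.76475767, -1.44589557],
       [ 0.        ,  0.        ,  0.        ,  1.        ]])}
{'K': array([[284.29294063,   0.        , 320.44390849],
       [  0.        , 284.29294063, 195.8015875 ],
       [  0.        ,   0.        ,   1.        ]]), 'hand_eye': array([[-2.68266343e-05,  9.62651486e-01,  2.70743633e-01,
         7.48208512e-02],
       [ 9.99999866e-01,  1.66041255e-04, -4.91288488e-04,
         1.82500584e-03],
       [-5.17894206e-04,  2.70743584e-01, -9.62651361e-01,
         2.08411228e-02],
       [ 0.00000000e+00,  0.00000000e+00,  0.00000000e+00,
         1.00000000e+00]])} 0.1635
```

View pics/top0.png

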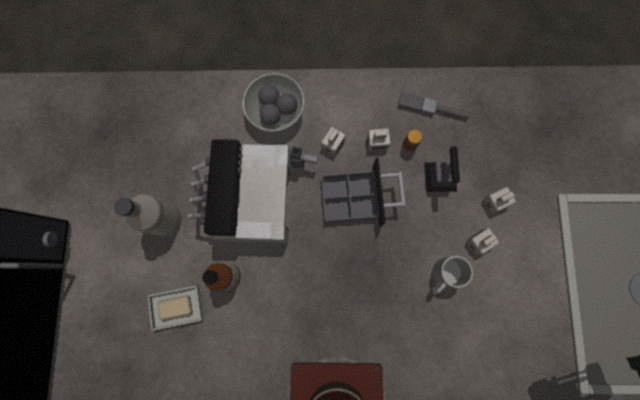

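View pics/side0.png

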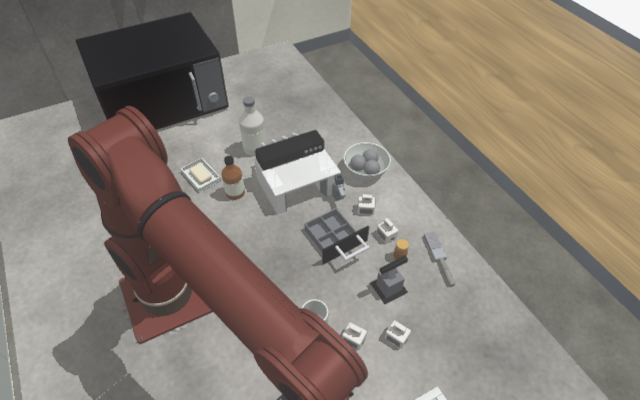

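```bash
cat > h.py <<'E'
import numpy as np, cv2
from station import env
def cam(name):
    """K, camera_from_world now"""
    c=env.get_calibration(name)
    if name!="wrist": return c["K"],c["camera_from_world"]
    s=env.get_state(); T=np.eye(4); T[:3,:3]=s["tool_rot"]; T[:3,3]=s["position"]
    return c["K"],np.linalg.inv(T@c["hand_eye"])
def shoot(name,tag):
    C=cam(name); im=env.read_camera(name)[:,:,::-1].copy()
    cv2.imwrite(f"pics/{tag}.png",im); np.savez(f"pics/{tag}.npz",K=C[0],M=C[1],im=im); return im,C
def load(tag):
    d=np.load(f"pics/{tag}.npz"); return d["im"],(d["K"],d["M"])
def proj(C,P):
    K,M=C; P=np.atleast_2d(P); c=P@M[:3,:3].T+M[:3,3]; d=c*[1,-1,-1]; p=d@K.T; return p[:,:2]/p[:,2:]
def back(C,uv,z):
    K,M=C; d=np.linalg.inv(K)@[uv[0],uv[1],1]; R=M[:3,:3]; o=-R.T@M[:3,3]; w=R.T@(d*[1,-1,-1]); return o+w*(z-o[2])/w[2]
E
python3 - <<'E'
from h import *
c=cam("top"); im=cv2.imread("pics/top0.png")
for n,uv,z in [("rA",(333,136),.075),("rB",(379,134),.075),("rC",(501,195),.075),("rD",(484,237),.075),("key",(454,165),.128),("stand",(440,177),.07),("latch",(295,156),.1),("paddletip",(317,159),.065),("dockfaceL",(290,146),.1),("dockfaceR",(286,239),.1),("tray",(350,197),.034),("panelT",(378,163),.08),("panelB",(382,222),.08),("hT",(402,175),.066),("hB",(404,204),.066),("mug",(455,272),.08),("jar",(414,138),.07),("soap",(212,277),.17),("soft",(122,207),.23)]:
    p=back(c,uv,z); print(n,p.round(3),np.hypot(*p[:2]).round(3))
a=cv2.convertScaleAbs(cv2.resize(im[90:300,190:530],None,fx=2.35,fy=2.35,interpolation=cv2.INTER_CUBIC),alpha=1.6); cv2.imwrite("pics/top0z.png",a)
E
```

```text
rA [0.692 0.006 0.075] 0.692
rB [ 0.697 -0.115  0.075] 0.706
rC [ 0.533 -0.418  0.075] 0.677
rD [ 0.427 -0.367  0.075] 0.563
key [ 0.597 -0.288  0.128] 0.663
stand [ 0.581 -0.269  0.07 ] 0.641
latch [0.631 0.103 0.1  ] 0.639
paddletip [0.633 0.048 0.065] 0.634
dockfaceL [0.657 0.116 0.1  ] 0.668
dockfaceR [0.42  0.122 0.1  ] 0.437
tray [ 0.536 -0.039  0.034] 0.538
panelT [ 0.617 -0.11   0.08 ] 0.626
panelB [ 0.464 -0.116  0.08 ] 0.478
hT [ 0.588 -0.173  0.066] 0.613
hB [ 0.512 -0.175  0.066] 0.541
mug [ 0.342 -0.289  0.08 ] 0.448
jar [ 0.687 -0.207  0.07 ] 0.717
soap [0.329 0.279 0.17 ] 0.432
soft [0.479 0.467 0.23 ] 0.669
```

View pics/top0z.png

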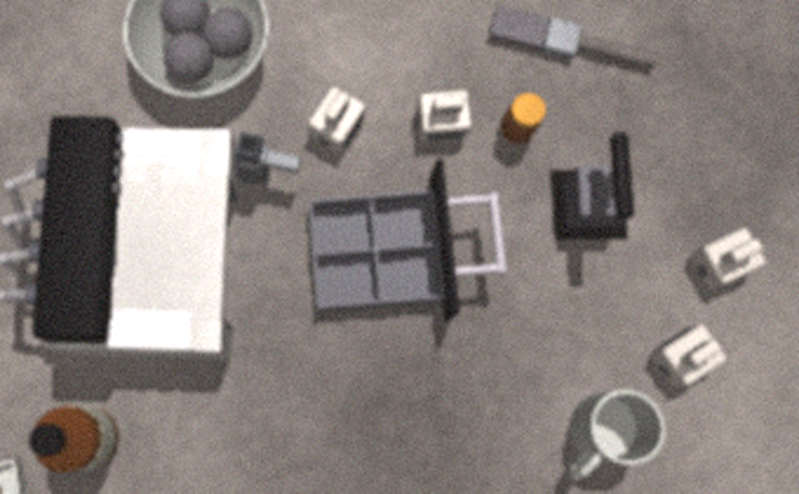

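Request:
{"fn": "play_rows", "kwargs": {
  "motion": [0,0,-23,0,0,8.15,0,0,0,-23,0,0,8.15,0,30,-34,0,0,0,0,0,30,-34,0,0,0,0,0,30,-34,0,0,0,0,0,30,-34,0,0,0,0,0,30,-34,0,0,0,0,0,30,-34,0,0,0,0,0,30,-34,0,0,0,0,0,30,-34,0,0,0,0,0,30,-34,0,0,0,0,0,30,-34,0,0,0,0,0]
}}

```text
time: 1.3
position: [0.4833, -0.2821, 0.4506]
tool_rot: [[1.0, 0.0, -0.0], [0.0, -1.0, 0.0], [-0.0, -0.0, -1.0]]
ft_force: [0.1, -0.2, 0.1]
grip_width: 0.087
grip_force: 0.0
```

Request:
{"fn": "play_rows", "kwargs": {
  "motion": [30,-34,0,0,0,0,0,30,-34,0,0,0,0,0,30,-34,0,0,0,0,0,27,-32,0,0,0,0,0,0,0,0,0,0,0,0,0,0,0,0,0,0,0,0,0,0,0,0,0,0]
}}

```text
time: 2.0
position: [0.599, -0.1509, 0.4504]
tool_rot: [[1.0, -0.001, -0.001], [-0.001, -1.0, -0.001], [-0.001, 0.001, -1.0]]
ft_force: [-0.4, -0.8, -0.6]
grip_width: 0.0865
grip_force: 0.0
```

Run:
```python
from h import *
s=env.get_state(); print(s["position"],s["q"].round(1))
im,C=shoot("wrist","w1")
cv2.imwrite("pics/w1b.png",cv2.convertScaleAbs(im,alpha=1.3))
```

```text
[ 0.59903552 -0.15085065  0.45043252] [ 25.5  15.5 -19.2  83.9   5.2  81.5 -83.9]
```

View pics/w1b.png

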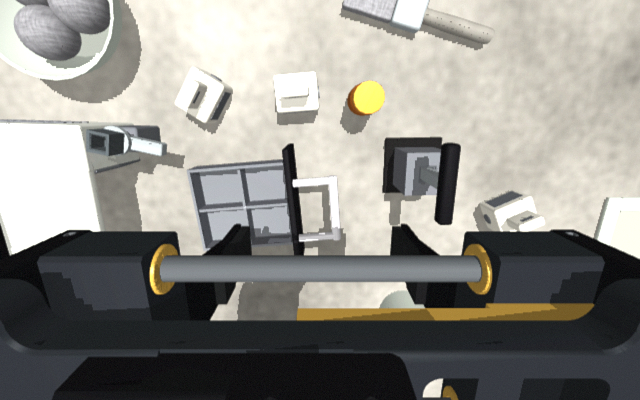

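```bash
cat > fit.py <<'E'
from h import *
from scipy.optimize import minimize
def rect(lx,ly,z,cx=0,cy=0):
    a=np.array([[1,1],[-1,1],[-1,-1],[1,-1]])*[lx/2,ly/2]+[cx,cy]; p=np.c_[a,np.full(4,z)]
    return [(p[i],p[(i+1)%4]) for i in range(4)]
MODEL=dict(
 refill=rect(.056,.047,.045)+rect(.034,.014,.075),
 tray=rect(.144,.126,.034)+rect(.008,.172,.080,-.076)+[(np.array([-.072,0,.034]),np.array([.072,0,.034])),(np.array([0,-.063,.034]),np.array([0,.063,.034]))]+[(np.array([-.138,-.045,.066]),np.array([-.138,.045,.066])),(np.array([-.126,-.036,.066]),np.array([-.126,.036,.066]))],
 key=rect(.090,.016,.137), stand=rect(.056,.056,.070)+rect(.084,.084,.004),
 head=rect(.025,.025,.104)+rect(.016,.016,.104),
 kslot=rect(.0165,.0165,.070)+rect(.056,.056,.070))
def pts(model,p,n=40):
    t=np.linspace(0,1,n)[:,None]; P=np.vstack([a+(b-a)*t for a,b in model])
    c,s=np.cos(p[2]),np.sin(p[2]); return np.c_[P[:,0]*c-P[:,1]*s+p[0],P[:,0]*s+P[:,1]*c+p[1],P[:,2]+(p[3] if len(p)>3 else 0)]
def gimg(im,sig):
    g=cv2.GaussianBlur(im.astype(np.float32),(0,0),sig)
    m=np.sqrt(cv2.Sobel(g,-1,1,0)**2+cv2.Sobel(g,-1,0,1)**2).max(2); return np.minimum(m/np.percentile(m,97),1.0).astype(np.float32)
def fit(name,p0,tags,rng=(.012,.012,.15),sig=(1.5,.8),w=None,z=0):
    V=[load(t) for t in tags]; m=MODEL[name]; p=np.array(p0,float); w=w or [1]*len(tags)
    for k,sg in enumerate(sig):
        G=[gimg(v[0],sg) for v in V]
        def cost(q):
            P=pts(m,list(q)+[z]); c=0
            for g,v,wi in zip(G,V,w):
                u=proj(v[1],P).astype(np.float32); c-=wi*cv2.remap(g,u[:,0][None],u[:,1][None],cv2.INTER_LINEAR).mean()
            return c
        if k==0:
            c=[(cost(p+d),tuple(p+d)) for d in np.stack(np.meshgrid(*[np.linspace(-r,r,9) for r in rng]),-1).reshape(-1,3)]
            p=np.array(min(c)[1])
        p=minimize(cost,p,method="Nelder-Mead",options=dict(initial_simplex=p+np.array([[0,0,0],[.003,0,0],[0,.003,0],[0,0,.05]]))).x
    return p,cost(p)
def draw(im,C,name,p,col=(0,0,255),z=0):
    for u in proj(C,pts(MODEL[name],list(p)+[z])):
        if 0<=u[0]<im.shape[1] and 0<=u[1]<im.shape[0]: im[int(u[1]+.5),int(u[0]+.5)]=col
def plan(x,y,z,yaw):
    """turn first, then shift: in tool axes; grasp point at x,y,z; yaw=heading of tool x (deg)"""
    from scipy.spatial.transform import Rotation as R
    s=env.get_state(); a=np.radians(yaw); Rt=np.array([[np.cos(a),np.sin(a),0],[np.sin(a),-np.cos(a),0],[0,0,-1]])
    rv=R.from_matrix(s["tool_rot"].T@Rt).as_rotvec(degrees=True)
    d=np.array([x,y,z+env.tcp_to_grasp])-s["position"]
    print("turn",rv.round(2),"shift",(Rt.T@d*1000).round(1))
E
python3 - <<'E'
from fit import *
c=cam("top"); im=cv2.imread("pics/top0.png"); np.savez("pics/top0.npz",K=c[0],M=c[1],im=im)
r=np.radians
obj=[("A","refill",(.692,.006,r(-35)),0),("A2","refill",(.692,.006,r(55)),0),("B","refill",(.697,-.115,r(90)),0),("C","refill",(.533,-.418,r(120)),0),("D","refill",(.427,-.367,r(120)),0),("tray","tray",(.537,-.045,r(92)),0),("key","key",(.59,-.275,r(5)),0),("stand","stand",(.58,-.268,r(0)),0),("head","head",(.631,.103,r(90)),0)]
o1,C1=load("w1"); o2,C2=load("top0"); o1=o1.copy(); o2=o2.copy()
for n,m,p0,z in obj:
    for tags in (["top0"],["w1"],["w1","top0"]):
        if tags==["w1"] and n=="D": continue
        p,co=fit(m,p0,tags); print(n,tags,p[:2].round(4),np.degrees(p[2]).round(1),round(co,3))
    if n!="A2": draw(o1,C1,m,p); draw(o2,C2,m,p)
a=cv2.resize(o1[60:260,80:560],(800,333),interpolation=cv2.INTER_CUBIC); b=cv2.convertScaleAbs(cv2.resize(o2[120:250,280:525],(500,265),interpolation=cv2.INTER_CUBIC),alpha=1.6)
v=np.zeros((598,800,3),np.uint8); v[:333]=a; v[333:,:500]=b; cv2.imwrite("pics/ov1.png",v)
E
```

```text
A ['top0'] [0.6967 0.0066] -31.3 -0.882
A ['w1'] [ 0.6945 -0.0079] -28.0 -0.635
A ['w1', 'top0'] [0.6989 0.0051] -29.6 -1.453
A2 ['top0'] [0.6933 0.009 ] 37.7 -0.8
A2 ['w1'] [0.6859 0.0037] 60.0 -0.485
A2 ['w1', 'top0'] [ 0.6995 -0.0037] 56.7 -1.207
B ['top0'] [ 0.702  -0.1205] 95.9 -0.932
B ['w1'] [ 0.6876 -0.1218] 93.3 -0.599
B ['w1', 'top0'] [ 0.7031 -0.1217] 94.8 -1.464
C ['top0'] [ 0.5314 -0.4322] 117.3 -0.909
C ['w1'] [ 0.5339 -0.434 ] 113.4 -0.726
C ['w1', 'top0'] [ 0.5332 -0.434 ] 113.7 -1.588
D ['top0'] [ 0.4196 -0.3813] 121.4 -0.892
D ['w1', 'top0'] [ 0.4183 -0.3813] 127.2 -1.215
tray ['top0'] [ 0.5393 -0.0386] 93.8 -0.764
tray ['w1'] [ 0.5492 -0.0491] 95.2 -0.524
tray ['w1', 'top0'] [ 0.5396 -0.0392] 94.3 -1.162
key ['top0'] [ 0.5976 -0.2856] 0.6 -0.872
key ['w1'] [ 0.6033 -0.2875] 2.3 -0.745
key ['w1', 'top0'] [ 0.6031 -0.2858] 2.5 -1.361
stand ['top0'] [ 0.5972 -0.2883] -0.2 -0.764
stand ['w1'] [ 0.5879 -0.2761] 1.4 -0.335
stand ['w1', 'top0'] [ 0.6006 -0.2612] 0.5 -0.868
head ['top0'] [0.6453 0.1177] 91.2 -0.733
head ['w1'] [0.65   0.1032] 83.7 -0.461
head ['w1', 'top0'] [0.6465 0.1061] 98.9 -1.091
```

View pics/ov1.png

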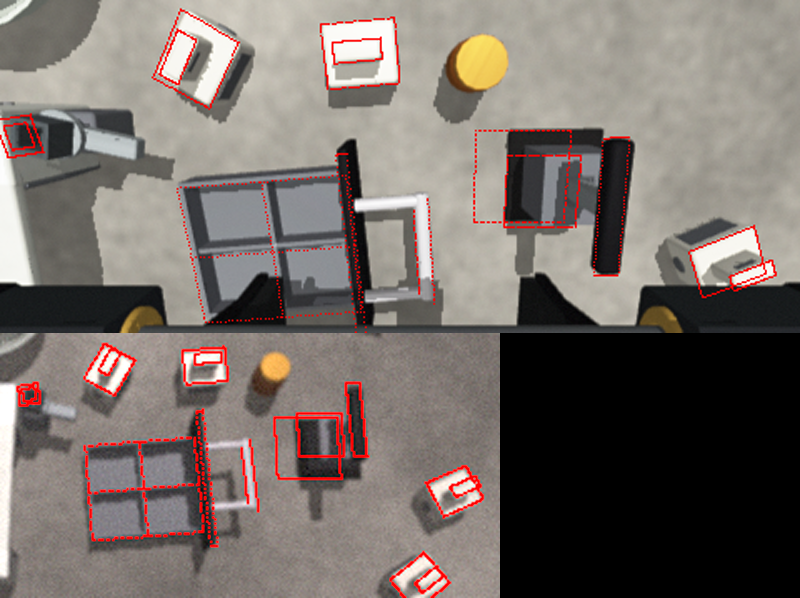

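Run:
```python
from fit import *
plan(.7025,-.121,.22,95)
r=np.radians
for p0 in [(.603,-.286,r(2)),(.597,-.288,0)]:
  for t in (["top0"],["w1"],["w1","top0"]):
    for n in ("stand","key"):
      p,c=fit(n,p0,t,rng=(.008,.008,.06)); print(n,t,p.round(4),round(c,3))
```

```text
turn [-0.000e+00  5.000e-02 -9.511e+01] shift [ 21.  105.8  67.1]
stand ['top0'] [ 5.973e-01 -2.883e-01  4.000e-04] -0.764
key ['top0'] [ 0.5976 -0.2856  0.0113] -0.872
stand ['w1'] [ 0.602  -0.2899  0.0032] -0.692
key ['w1'] [ 0.6033 -0.2876  0.0422] -0.745
stand ['w1', 'top0'] [ 0.601  -0.2899  0.0059] -1.393
key ['w1', 'top0'] [ 0.6031 -0.2859  0.0427] -1.36
stand ['top0'] [ 0.5973 -0.2885 -0.0055] -0.764
key ['top0'] [ 0.5976 -0.2855  0.0037] -0.872
stand ['w1'] [ 0.602  -0.2899  0.005 ] -0.692
key ['w1'] [ 0.6032 -0.2877  0.0408] -0.745
stand ['w1', 'top0'] [ 0.6009 -0.2898  0.005 ] -1.393
key ['w1', 'top0'] [ 0.6031 -0.2858  0.0437] -1.361
```

Request:
{"fn": "play_rows", "kwargs": {
  "motion": [0,0,6,0,0,-8.5,0.4,0,0,6,0,0,-8.5,0.4,0,0,6,0,0,-8.5,0.4,0,0,6,0,0,-8.5,0.4,0,0,6,0,0,-8.5,0.4,0,0,6,0,0,-8.5,0.4,0,0,6,0,0,-8.5,0.4,0,0,6,0,0,-8.5,0.4,0,0,6,0,0,-8.5,0.4,0,0,6,0,0,-8.5,0.4,0,0,7,0,0,-8.5,0.4,0,0,0,0,0,-1.6,0.4]
}}

```text
time: 3.25
position: [0.5986, -0.1512, 0.3829]
tool_rot: [[-0.09, 0.996, -0.002], [0.996, 0.09, -0.0], [-0.0, -0.002, -1.0]]
ft_force: [0.4, -0.5, -0.5]
grip_width: 0.0522
grip_force: 0.0
```

Request:
{"fn": "play_rows", "kwargs": {
  "motion": [5,26,0,0,0,0,0.4,5,27,0,0,0,0,0.4,5,27,0,0,0,0,0.4,6,26,0,0,0,0,0.4,0,0,0,0,0,0,0.4,0,0,0,0,0,0,0.4]
}}

```text
time: 3.85
position: [0.7031, -0.1198, 0.3836]
tool_rot: [[-0.086, 0.996, -0.001], [0.996, 0.086, -0.0], [-0.0, -0.001, -1.0]]
ft_force: [-0.6, 0.5, 0.1]
grip_width: 0.0522
grip_force: 0.0
```

```bash
cat > look.py <<'E'
import sys
from fit import *
def look(tag,name,p0,lift=0,**k):
    im,C=shoot("wrist",tag); print(env.get_state()["position"].round(4),env.get_state()["grip_width"])
    p,c=fit(name,p0,[tag],**k); print(name,p[:2].round(4),np.degrees(p[2]).round(1),round(c,3))
    return p,im,C
E
python3 - <<'E'
from look import *
p,im,C=look("b1","refill",(.7025,-.121,np.radians(95)))
plan(p[0],p[1],.067,np.degrees(p[2]))
draw(im,C,"refill",p)
q,c=fit("tray",(.5396,-.0392,np.radians(94.3)),["b1"]); print(q,c); draw(im,C,"tray",q)
cv2.imwrite("pics/b1o.png",im)
E
```

```text
[ 0.7027 -0.1201  0.3839] 0.051843456098081886
refill [ 0.7034 -0.121 ] 94.9 -0.629
turn [-0.02  0.03  0.01] shift [ -0.9   0.6 153.4]
[ 0.54460047 -0.0395383   1.65526374] -0.5400503
```

View pics/b1o.png

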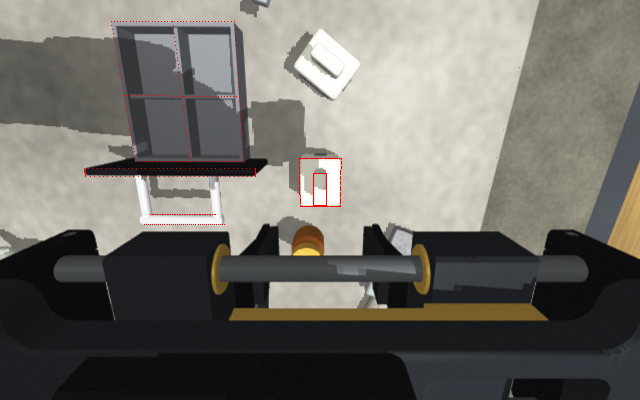

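Request:
{"fn": "play_rows", "kwargs": {
  "motion": [-1,0.6,40,0,0,0,0.4,0,0,40,0,0,0,0.4,0,0,40,0,0,0,0.4,0,0,22,0,0,0,0.4,0,0,11,0,0,0,0.4,0,0,0,0,0,0,1,0,0,0,0,0,0,1,0,0,0,0,0,0,1,0,0,0,0,0,0,1,0,0,-20,0,0,0,1,0,0,-40,0,0,0,1,0,0,-40,0,0,0,1]
}}

```text
time: 5.1
position: [0.7037, -0.1202, 0.3321]
tool_rot: [[-0.089, 0.996, -0.001], [0.996, 0.089, 0.0], [0.0, -0.001, -1.0]]
ft_force: [1.9, -1.4, 0.7]
grip_width: 0.005
grip_force: 0.0
```

Run:
```python
from fit import *
c,s=np.cos(1.6553),np.sin(1.6553)
for u in (-.035,.035):
  for v in (-.0305,.0305):
    x,y=.5446+u*c-v*s,-.0395+u*s+v*c; print(u,v,x,y); plan(x,y,.22,94.8)
```

```text
-0.035 -0.0305 0.5779452763190107 -0.0718008134140431
turn [-0.03 -0.02  0.32] shift [  58.7 -121.2  -51.4]
-0.035 0.0305 0.5171629433040466 -0.07694940479985013
turn [-0.03 -0.02  0.32] shift [  58.7 -182.2  -51.4]
0.035 -0.0305 0.5720370566959534 -0.002050595200149866
turn [-0.03 -0.02  0.32] shift [ 128.7 -121.3  -51.4]
0.035 0.0305 0.5112547236809892 -0.0071991865859569095
turn [-0.03 -0.02  0.32] shift [ 128.7 -182.3  -51.4]
```

Run:
```python
from look import *
im,C=shoot("wrist","b2"); t,Ct=shoot("top","top2")
t=cv2.convertScaleAbs(cv2.resize(t[100:260,250:530],(700,400),interpolation=cv2.INTER_CUBIC),alpha=1.6)
v=np.vstack([cv2.resize(im[0:330,120:],(520,330))[:200],np.zeros((1,520,3),np.uint8)])
o=np.zeros((600,700,3),np.uint8); o[:200,:520]=im[120:320,120:640]; o[200:]=t; cv2.imwrite("pics/b2o.png",o)
```

```text
(no output)
```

View pics/b2o.png

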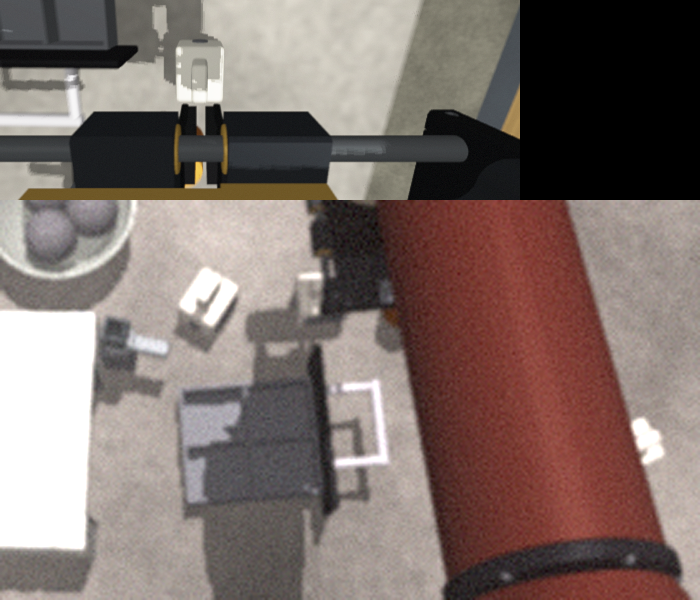

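Run:
```python
from fit import *
p,c=fit("refill",(.7034,-.121,np.radians(94.9)),["b2"]); print(p,c)
plan(p[0],p[1],.067,np.degrees(p[2]))
```

```text
[ 0.70357788 -0.12136994  1.65063134] -0.6478983
turn [0.6  0.13 0.53] shift [ -1.4  -2.  108.2]
```

Request:
{"fn": "play_rows", "kwargs": {
  "motion": [-1,0,0,0,0,0,0.6,0,0,0,0,0,0,0.6,0,0,0,0,0,0,0.6,0,0,0,0,0,0,0.6,0,0,0,0,0,0,0.6,0,0,30,0,0,0,0.6,0,0,40,0,0,0,0.6,0,0,25,0,0,0,0.6,0,0,6,0,0,0,0.6,0,0,0,0,0,0,0.6,0,0,0,0,0,0,0.6]
}}

```text
time: 6.3
position: [0.7041, -0.1212, 0.23]
tool_rot: [[-0.089, 0.996, 0.0], [0.996, 0.089, 0.0], [0.0, 0.0, -1.0]]
ft_force: [-0.0, -0.2, -1.1]
grip_width: 0.0348
grip_force: 0.0
```

Request:
{"fn": "play_rows", "kwargs": {
  "motion": [0,0,0,0,0,0,1,0,0,0,0,0,0,1,0,0,0,0,0,0,1,0,0,0,0,0,0,1,0,0,0,0,0,0,1,0,0,0,0,0,0,1,0,0,0,0,0,0,1,0,0,-25,0,0,0,1,0,0,-40,0,0,0,1,0,0,-40,0,0,0,1,0,0,-40,0,0,0,1]
}}

```text
time: 7.4
position: [0.7037, -0.1212, 0.376]
tool_rot: [[-0.089, 0.996, -0.0], [0.996, 0.089, 0.0], [0.0, -0.0, -1.0]]
ft_force: [0.1, -0.6, -2.2]
grip_width: 0.014
grip_force: 29.9
```

Run:
```python
from fit import *
print(env.get_state()["grip_width"],env.get_state()["position"])
for u,v in ((-.035,-.0305),(.035,-.0305)):
    c,s=np.cos(1.6553),np.sin(1.6553)
    x,y=.5446+u*c-v*s,-.0395+u*s+v*c; print(u,v,x,y); plan(x,y,.20,94.8)
```

```text
0.014019197535776524 [ 0.7037361  -0.12121698  0.37597552]
-0.035 -0.0305 0.5779452763190107 -0.0718008134140431
turn [-0.03 -0.02  0.32] shift [  59.8 -121.2   12.5]
0.035 -0.0305 0.5720370566959534 -0.002050595200149866
turn [-0.03 -0.02  0.32] shift [ 129.8 -121.3   12.5]
```

Request:
{"fn": "play_rows", "kwargs": {
  "motion": [0,-15,0,0,0,0.3,1,0,-26,0,0,0,0,1,0,-30,0,0,0,0,1,0,-30,0,0,0,0,1,0,-20,0,0,0,0,1,0,0,0,0,0,0,1,0,0,0,0,0,0,1,0,0,0,0,0,0,1]
}}

```text
time: 8.2
position: [0.584, -0.1313, 0.3748]
tool_rot: [[-0.084, 0.996, 0.001], [0.996, 0.084, 0.0], [0.0, 0.001, -1.0]]
ft_force: [0.1, 0.5, -1.6]
grip_width: 0.0139
grip_force: 29.9
```

Run:
```python
from look import *
q,im,C=look("t1","tray",(.5446,-.0395,1.6553)); draw(im,C,"tray",q); cv2.imwrite("pics/t1o.png",im[:330])
np.save("tray.npy",q)
for u,v in ((-.035,-.0305),(.035,-.0305)):
    c,s=np.cos(q[2]),np.sin(q[2])
    x,y=q[0]+u*c-v*s,q[1]+u*s+v*c; print(u,v,x,y); plan(x,y,.072,np.degrees(q[2]))
```

```text
[ 0.584  -0.1312  0.3746] 0.013519152583716344
tray [ 0.5438 -0.039 ] 94.8 -0.527
-0.035 -0.0305 0.5771076978210035 -0.07136127002157457
turn [ 0.02 -0.03  0.08] shift [ 60.2  -1.9 139.1]
0.035 -0.0305 0.5712848070384444 -0.0016038765572657728
turn [ 0.02 -0.03  0.08] shift [130.2  -1.9 139.1]
```

View pics/t1o.png

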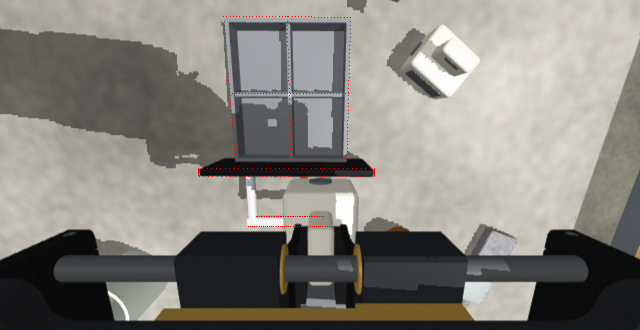

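Request:
{"fn": "play_rows", "kwargs": {
  "motion": [30,-1,0,0,0,0,1,40,-1,0,0,0,0,1,40,0,0,0,0,0,1,19,0,10,0,0,0,1,0,0,35,0,0,0,1,0,0,40,0,0,0,1,0,0,25,0,0,0,1,0,0,15,0,0,0,1,0,0,10,0,0,0,1,0,0,4,0,0,0,1,0,0,0,0,0,0,1,0,0,0,0,0,0,1]
}}

```text
time: 9.45
position: [0.5711, -0.003, 0.2369]
tool_rot: [[-0.084, 0.996, 0.002], [0.996, 0.084, -0.0], [-0.0, 0.002, -1.0]]
ft_force: [0.3, 0.6, -1.2]
grip_width: 0.0135
grip_force: 29.9
```

Request:
{"fn": "play_rows", "kwargs": {
  "motion": [0,0,0,0,0,0,0.6,0,0,0,0,0,0,0.6,0,0,0,0,0,0,0.6,0,0,0,0,0,0,0.6,0,0,-30,0,0,0,0.6,0,0,-40,0,0,0,0.6,0,0,-40,0,0,0,0.6,0,0,-30,0,0,0,0.6,0,0,0,0,0,0,0.6]
}}

```text
time: 10.35
position: [0.5716, -0.0026, 0.3806]
tool_rot: [[-0.084, 0.996, 0.007], [0.996, 0.084, -0.001], [-0.001, 0.007, -1.0]]
ft_force: [-0.5, -0.0, -1.1]
grip_width: 0.0347
grip_force: 0.0
```

Run:
```python
from fit import *
plan(.699,.006,.21,149.5)
```

```text
turn [  0.35   0.26 -54.68] shift [-105.4   72.1    7.1]
```

Request:
{"fn": "play_rows", "kwargs": {
  "motion": [0,0,0,0,0,-7.8,0.6,0,0,0,0,0,-7.8,0.6,0,0,0,0,0,-7.8,0.6,0,0,0,0,0,-7.8,0.6,0,0,0,0,0,-7.8,0.6,0,0,0,0,0,-7.8,0.6,-20,14,0,0,0,-7.8,0.6,-30,21,0,0,0,0,0.6,-30,21,7,0,0,0,0.6,-25,16,0,0,0,0,0.6,0,0,0,0,0,0,0.6,0,0,0,0,0,0,0.6]
}}

```text
time: 11.55
position: [0.6976, 0.0025, 0.3674]
tool_rot: [[-0.861, 0.508, -0.002], [0.508, 0.861, 0.001], [0.002, -0.0, -1.0]]
ft_force: [-0.4, 0.8, -0.1]
grip_width: 0.0349
grip_force: 0.0
```

Run:
```python
from look import *
p,im,C=look("a1","refill",(.699,.006,np.radians(149.5)))
plan(p[0],p[1],.067,np.degrees(p[2]))
```

```text
[0.6972 0.0025 0.3681] 0.03475672445830802
refill [0.6987 0.0034] 148.1 -0.661
turn [-0.02 -0.07  1.35] shift [ -0.8   1.6 137.6]
```

Request:
{"fn": "play_rows", "kwargs": {
  "motion": [-0.8,1.6,30,0,0,1.3,0.6,0,0,40,0,0,0,0.6,0,0,40,0,0,0,0.6,0,0,20,0,0,0,0.6,0,0,7,0,0,0,0.6,0,0,0,0,0,0,0.6,0,0,0,0,0,0,1,0,0,0,0,0,0,1,0,0,0,0,0,0,1,0,0,0,0,0,0,1,0,0,0,0,0,0,1,0,0,0,0,0,0,1]
}}

```text
time: 12.8
position: [0.6994, 0.0032, 0.2325]
tool_rot: [[-0.849, 0.528, 0.001], [0.528, 0.849, 0.0], [-0.001, 0.001, -1.0]]
ft_force: [1.0, 0.5, 4.2]
grip_width: 0.0138
grip_force: 30.0
```

Request:
{"fn": "play_rows", "kwargs": {
  "motion": [0,0,-25,0,0,0,1,0,0,-40,0,0,0,1,0,0,-40,0,0,0,1,0,0,-40,0,0,0,1,0,0,0,0,0,7.6,1,0,0,0,0,0,7.6,1,0,0,0,0,0,7.6,1,0,0,0,0,0,7.6,1,0,0,0,0,0,7.6,1,0,0,0,0,0,7.6,1,0,0,0,0,0,7.6,1,0,0,0,0,0,0,1]
}}

```text
time: 14.0
position: [0.699, 0.0031, 0.3763]
tool_rot: [[-0.084, 0.996, -0.001], [0.996, 0.084, -0.0], [-0.0, -0.001, -1.0]]
ft_force: [-0.1, -0.4, -1.5]
grip_width: 0.0135
grip_force: 30.0
```

```bash
cat > pk.py <<'E'
from fit import *
def pocket(u,v,z=.0725):
    q=np.load("tray.npy"); c,s=np.cos(q[2]),np.sin(q[2]); print(env.get_state()["grip_width"])
    plan(q[0]+u*c-v*s,q[1]+u*s+v*c,z,np.degrees(q[2]))
E
python3 - <<'E'
from look import *
from pk import *
q,im,C=look("t2","tray",np.load("tray.npy"))
pocket(.035,.0305); pocket(-.035,-.0305)
E
```

```text
[0.699  0.0032 0.3763] 0.013866911458141506
tray [ 0.548  -0.0365] 94.6 -0.39
0.013866911458141506
turn [-0.05  0.02  0.31] shift [   5.9 -188.7  140.3]
0.013866911458141506
turn [-0.05  0.02  0.31] shift [ -64.1 -127.7  140.3]
```

Request:
{"fn": "play_rows", "kwargs": {
  "motion": [2,-25,0,0,0,0.3,1,2,-40,0,0,0,0,1,1,-40,0,0,0,0,1,1,-40,0,0,0,0,1,0,-30,0,0,0,0,1,0,-14,20,0,0,0,1,0,0,40,0,0,0,1,0,0,40,0,0,0,1,0,0,20,0,0,0,1,0,0,12,0,0,0,1,0,0,7,0,0,0,1,0,0,0,0,0,0,1]
}}

```text
time: 15.25
position: [0.5104, -0.0062, 0.2377]
tool_rot: [[-0.082, 0.997, -0.0], [0.997, 0.082, 0.0], [0.0, -0.0, -1.0]]
ft_force: [-1.2, -0.1, -0.5]
grip_width: 0.0141
grip_force: 30.0
```

Request:
{"fn": "play_rows", "kwargs": {
  "motion": [0,0,0,0,0,0,1,0,0,0,0,0,0,0.6,0,0,0,0,0,0,0.6,0,0,0,0,0,0,0.6,0,0,0,0,0,0,0.6,0,0,-30,0,0,0,0.6,0,0,-40,0,0,0,0.6,0,0,-40,0,0,0,0.6,0,0,-30,0,0,0,0.6,0,0,0,0,0,0,0.6]
}}

```text
time: 16.25
position: [0.5113, -0.0059, 0.3823]
tool_rot: [[-0.081, 0.997, 0.007], [0.997, 0.081, -0.001], [-0.002, 0.007, -1.0]]
ft_force: [0.3, 0.9, 0.0]
grip_width: 0.0347
grip_force: 0.0
```

Run:
```python
from fit import *
plan(.533,-.434,.21,114)
```

```text
turn [  0.39   0.16 -19.38] shift [-399.9 -154.4    8.8]
```

Request:
{"fn": "play_rows", "kwargs": {
  "motion": [0,0,0,0,0,-6.4,0.6,0,0,0,0,0,-6.4,0.6,0,0,0,0,0,-6.4,0.6,-30,-12,0,0,0,0,0.6,-45,-17,0,0,0,0,0.6,-45,-17,0,0,0,0,0.6,-45,-17,0,0,0,0,0.6,-45,-17,0,0,0,0,0.6,-45,-17,0,0,0,0,0.6,-45,-18,8,0,0,0,0.6,-45,-18,0,0,0,0,0.6,-30,-12,0,0,0,0,0.6]
}}

```text
time: 17.45
position: [0.5278, -0.4118, 0.3681]
tool_rot: [[-0.401, 0.916, -0.002], [0.916, 0.401, -0.0], [0.001, -0.002, -1.0]]
ft_force: [-0.5, -0.3, -0.4]
grip_width: 0.0349
grip_force: 0.0
```

Request:
{"fn": "play_rows", "kwargs": {
  "motion": [-25,-9,0,0,0,0,0.6,0,0,0,0,0,0,0.6,0,0,0,0,0,0,0.6]
}}

```text
time: 17.75
position: [0.5308, -0.4345, 0.3685]
tool_rot: [[-0.403, 0.915, -0.001], [0.915, 0.403, 0.001], [0.002, -0.0, -1.0]]
ft_force: [0.1, 0.5, -0.3]
grip_width: 0.0348
grip_force: 0.0
```

Run:
```python
from look import *
p,im,C=look("c1","refill",(.533,-.434,np.radians(114)))
plan(p[0],p[1],.067,np.degrees(p[2]))
p,c=fit("stand",(.600,-.288,0),["c1"],rng=(.008,.008,.06)); print(p,c)
p,c=fit("key",(.600,-.288,0),["c1"],rng=(.008,.008,.06)); print(p,c)
```

```text
[ 0.5312 -0.4335  0.369 ] 0.03500914274946825
refill [ 0.533  -0.4356] 115.3 -0.707
turn [ 0.01 -0.08 -1.42] shift [ -2.7   0.7 138.5]
[ 0.6012325  -0.28998999  0.01807614] -0.58909065
[ 0.59860505 -0.29377735  0.04350422] -0.6181653
```

Request:
{"fn": "play_rows", "kwargs": {
  "motion": [-2.5,0.8,30,0,0,-1.4,0.6,0,0,40,0,0,0,0.6,0,0,40,0,0,0,0.6,0,0,20,0,0,0,0.6,0,0,8,0,0,0,0.6,0,0,0,0,0,0,0.6,0,0,0,0,0,0,1,0,0,0,0,0,0,1,0,0,0,0,0,0,1,0,0,0,0,0,0,1,0,0,0,0,0,0,1,0,0,0,0,0,0,1]
}}

```text
time: 19.0
position: [0.5328, -0.4366, 0.2328]
tool_rot: [[-0.426, 0.905, 0.001], [0.905, 0.426, -0.001], [-0.001, 0.0, -1.0]]
ft_force: [-1.0, 0.4, 6.5]
grip_width: 0.0141
grip_force: 30.0
```

Request:
{"fn": "play_rows", "kwargs": {
  "motion": [0,0,-25,0,0,0,1,0,0,-40,0,0,0,1,0,0,-40,0,0,0,1,0,0,-40,0,0,0,1,0,0,-40,0,0,0,1,0,0,-40,0,0,0,1,0,0,-10,0,0,6.9,1,0,0,0,0,0,6.9,1,0,0,0,0,0,6.9,1,0,0,0,0,0,0,1]
}}

```text
time: 20.0
position: [0.5326, -0.4362, 0.4664]
tool_rot: [[-0.077, 0.997, -0.001], [0.997, 0.077, 0.0], [0.0, -0.001, -1.0]]
ft_force: [0.3, -0.3, -2.1]
grip_width: 0.0139
grip_force: 29.9
```

Run:
```python
from pk import *
pocket(-.035,-.0305)
```

```text
0.013932528066009482
turn [-0.03 -0.02 -0.36] shift [359.9  74.7 230.4]
```

Request:
{"fn": "play_rows", "kwargs": {
  "motion": [25,8,0,0,0,-0.4,1,40,10,0,0,0,0,1,40,10,0,0,0,0,1,40,10,0,0,0,0,1,40,10,0,0,0,0,1,40,10,30,0,0,0,1,40,10,35,0,0,0,1,25,7,25,0,0,0,1,0,0,0,0,0,0,1,0,0,0,0,0,0,1]
}}

```text
time: 21.0
position: [0.582, -0.1445, 0.3795]
tool_rot: [[-0.09, 0.996, -0.001], [0.996, 0.09, 0.0], [0.0, -0.001, -1.0]]
ft_force: [0.4, -0.9, -0.9]
grip_width: 0.0141
grip_force: 29.9
```

Run:
```python
from look import *
from pk import *
q,im,C=look("t3","tray",np.load("tray.npy"))
pocket(-.035,-.0305); draw(im,C,"tray",q)
for u,v in ((.035,-.0305),(.035,.0305)):
    c,s=np.cos(q[2]),np.sin(q[2]); p,co=fit("refill",(q[0]+u*c-v*s,q[1]+u*s+v*c,q[2]),["t3"],z=.004,rng=(.008,.008,.1)); d=p[:2]-q[:2]; print(d@[c,s],d@[-s,c],p[2]-q[2],co); draw(im,C,"refill",p,(0,255,0),.004)
cv2.imwrite("pics/t3o.png",cv2.resize(im[40:330,120:520],(800,580)))
```

```text
[ 0.5821 -0.1457  0.3803] 0.014092828094437694
tray [ 0.541  -0.0397] 94.7 -0.497
0.014092828094437694
turn [0.   0.03 0.24] shift [ 74.5   1.2 144.3]
0.034337367003419536 -0.03580137512271217 -0.015304423593113237 -0.8151468
0.03552143259359367 0.025072121840957442 0.004259676427852632 -0.8075261
```

View pics/t3o.png

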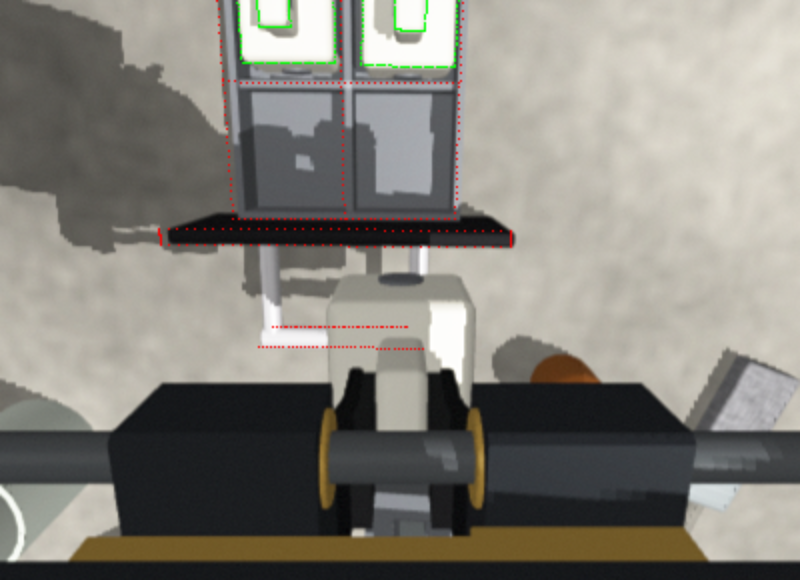

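Request:
{"fn": "play_rows", "kwargs": {
  "motion": [25,1,0,0,0,0.2,1,35,0,0,0,0,0,1,14,0,10,0,0,0,1,0,0,35,0,0,0,1,0,0,40,0,0,0,1,0,0,30,0,0,0,1,0,0,15,0,0,0,1,0,0,10,0,0,0,1,0,0,4,0,0,0,1,0,0,0,0,0,0,1,0,0,0,0,0,0,1]
}}

```text
time: 22.15
position: [0.5776, -0.0713, 0.2374]
tool_rot: [[-0.082, 0.997, 0.002], [0.997, 0.082, -0.0], [-0.001, 0.002, -1.0]]
ft_force: [-0.8, 0.4, -0.8]
grip_width: 0.0135
grip_force: 30.0
```

Request:
{"fn": "play_rows", "kwargs": {
  "motion": [0,0,0,0,0,0,0.6,0,0,0,0,0,0,0.6,0,0,0,0,0,0,0.6,0,0,0,0,0,0,0.6,0,0,-30,0,0,0,0.6,0,0,-40,0,0,0,0.6,0,0,-40,0,0,0,0.6,0,0,-30,0,0,0,0.6,0,0,0,0,0,0,0.6]
}}

```text
time: 23.05
position: [0.578, -0.0708, 0.381]
tool_rot: [[-0.082, 0.997, 0.007], [0.997, 0.082, -0.001], [-0.002, 0.007, -1.0]]
ft_force: [1.2, -0.9, -0.9]
grip_width: 0.0348
grip_force: 0.0
```

Run:
```python
from fit import *
plan(.42,-.382,.21,123)
```

```text
turn [  0.39   0.2  -28.28] shift [-175.  -302.     7.5]
```

Request:
{"fn": "play_rows", "kwargs": {
  "motion": [0,0,0,0,0,-7,0.6,0,0,0,0,0,-7,0.6,0,0,0,0,0,-7,0.6,0,0,0,0,0,-7,0.6,-15,-26,0,0,0,0,0.6,-22,-38,0,0,0,0,0.6,-22,-38,0,0,0,0,0.6,-22,-38,0,0,0,0,0.6,-22,-38,0,0,0,0,0.6,-22,-38,0,0,0,0,0.6,-22,-38,7,0,0,0,0.6,-16,-28,0,0,0,0,0.6]
}}

```text
time: 24.25
position: [0.4254, -0.3632, 0.3675]
tool_rot: [[-0.538, 0.843, -0.002], [0.843, 0.538, 0.0], [0.001, -0.001, -1.0]]
ft_force: [-0.1, -0.5, -0.6]
grip_width: 0.035
grip_force: 0.0
```

Request:
{"fn": "play_rows", "kwargs": {
  "motion": [-12,-20,0,0,0,0,0.6,0,0,0,0,0,0,0.6,0,0,0,0,0,0,0.6]
}}

```text
time: 24.55
position: [0.4172, -0.3815, 0.3683]
tool_rot: [[-0.54, 0.842, -0.001], [0.842, 0.54, 0.001], [0.001, 0.0, -1.0]]
ft_force: [-0.1, 0.6, -0.0]
grip_width: 0.0346
grip_force: 0.0
```

Run:
```python
from look import *
p,im,C=look("d1","refill",(.42,-.382,np.radians(123)))
plan(p[0],p[1],.067,np.degrees(p[2]))
```

```text
[ 0.4178 -0.3808  0.3685] 0.034631520135408524
refill [ 0.4233 -0.3828] 122.6 -0.617
turn [ 0.02 -0.05  0.13] shift [ -4.6   3.6 138. ]
```

Request:
{"fn": "play_rows", "kwargs": {
  "motion": [-4.6,3.6,30,0,0,0,0.6,0,0,40,0,0,0,0.6,0,0,40,0,0,0,0.6,0,0,20,0,0,0,0.6,0,0,8,0,0,0,0.6,0,0,0,0,0,0,0.6,0,0,0,0,0,0,1,0,0,0,0,0,0,1,0,0,0,0,0,0,1,0,0,0,0,0,0,1,0,0,0,0,0,0,1,0,0,0,0,0,0,1]
}}

```text
time: 25.8
position: [0.423, -0.3838, 0.2318]
tool_rot: [[-0.54, 0.842, 0.001], [0.842, 0.54, -0.001], [-0.001, 0.0, -1.0]]
ft_force: [-1.1, 0.1, 5.9]
grip_width: 0.014
grip_force: 30.0
```

Request:
{"fn": "play_rows", "kwargs": {
  "motion": [0,0,-25,0,0,0,1,0,0,-40,0,0,0,1,0,0,-40,0,0,0,1,0,0,-40,0,0,0,1,0,0,0,0,0,7,1,0,0,0,0,0,7,1,0,0,0,0,0,7,1,0,0,0,0,0,7,1,0,0,0,0,0,0,1]
}}

```text
time: 26.7
position: [0.4228, -0.3833, 0.3756]
tool_rot: [[-0.08, 0.997, -0.001], [0.997, 0.08, 0.001], [0.001, -0.001, -1.0]]
ft_force: [-1.0, 0.8, -2.0]
grip_width: 0.0137
grip_force: 30.0
```

Run:
```python
from pk import *
pocket(-.035,.0305)
```

```text
0.013701924375138423
turn [-0.04 -0.04 -0.16] shift [298.  118.8 139.6]
```

Request:
{"fn": "play_rows", "kwargs": {
  "motion": [22,12,0,0,0,0,1,35,18,0,0,0,0,1,35,18,0,0,0,0,1,35,18,0,0,0,0,1,35,18,0,0,0,0,1,35,18,0,0,0,0,1,28,16,0,0,0,0,1,0,0,0,0,0,0,1,0,0,0,0,0,0,1]
}}

```text
time: 27.6
position: [0.5221, -0.1489, 0.3757]
tool_rot: [[-0.087, 0.996, -0.001], [0.996, 0.087, 0.0], [0.0, -0.001, -1.0]]
ft_force: [-0.8, -0.6, -2.9]
grip_width: 0.014
grip_force: 30.0
```

Run:
```python
from look import *
from pk import *
q,im,C=look("t4","tray",np.load("tray.npy"))
pocket(-.035,.0305); p=np.load("tray.npy"); c,s=np.cos(p[2]),np.sin(p[2])
for u,v in ((.035,-.0305),(.035,.0305),(-.035,-.0305)):
    r,co=fit("refill",(p[0]+u*c-v*s,p[1]+u*s+v*c,p[2]),["t4"],z=.004,rng=(.008,.008,.1)); d=r[:2]-p[:2]; print(d@[c,s],d@[-s,c],r[2]-p[2],co)
```

```text
[ 0.5217 -0.1501  0.3757] 0.014132017364133073
tray [ 0.5443 -0.0393] 94.5 -0.491
0.014132017364133073
turn [-0.04  0.01  0.06] shift [ 73.9   0.7 139.7]
0.03382111271753973 -0.030991200474759287 0.002738149646715149 -0.8182664
0.03504062077341373 0.028318318473640067 -0.02340276490739468 -0.7407408
-0.04342656332075675 -0.0312848995306628 0.00379709078338486 -0.63313663
```

Request:
{"fn": "play_rows", "kwargs": {
  "motion": [25,0.7,0,0,0,0,1,35,0,0,0,0,0,1,14,0,10,0,0,0,1,0,0,35,0,0,0,1,0,0,40,0,0,0,1,0,0,25,0,0,0,1,0,0,15,0,0,0,1,0,0,10,0,0,0,1,0,0,4,0,0,0,1,0,0,0,0,0,0,1,0,0,0,0,0,0,1]
}}

```text
time: 28.75
position: [0.5171, -0.0758, 0.238]
tool_rot: [[-0.082, 0.997, 0.002], [0.997, 0.082, -0.0], [-0.0, 0.002, -1.0]]
ft_force: [-0.2, 0.6, -1.8]
grip_width: 0.0136
grip_force: 30.0
```

Request:
{"fn": "play_rows", "kwargs": {
  "motion": [0,0,0,0,0,0,0.6,0,0,0,0,0,0,0.6,0,0,0,0,0,0,0.6,0,0,0,0,0,0,0.6,0,0,-30,0,0,0,0.6,0,0,-40,0,0,0,0.6,-20,0,-40,0,0,0,0.6,-40,0,-30,0,0,0,0.6,-40,0,0,0,0,0,0.6,-30,0,0,0,0,0,0.6,0,0,0,0,0,0,0.6,0,0,0,0,0,0,0.6]
}}

```text
time: 29.95
position: [0.5272, -0.2056, 0.3767]
tool_rot: [[-0.081, 0.997, -0.0], [0.997, 0.081, 0.001], [0.001, -0.0, -1.0]]
ft_force: [0.3, 0.9, -0.3]
grip_width: 0.0348
grip_force: 0.0
```

Run:
```python
from look import *
q,im,C=look("t5","tray",np.load("tray.npy")); c,s=np.cos(q[2]),np.sin(q[2])
for u,v in ((.035,-.0305),(.035,.0305),(-.035,-.0305),(-.035,.0305)):
    r,co=fit("refill",(q[0]+u*c-v*s,q[1]+u*s+v*c,q[2]),["t5"],z=.004,rng=(.008,.008,.1)); d=r[:2]-q[:2]; print(d@[c,s],d@[-s,c],r[2]-q[2],co)
cv2.imwrite("pics/t5o.png",cv2.resize(im[0:300],(800,375)))
```

```text
[ 0.5274 -0.2045  0.3768] 0.03487658324051702
tray [ 0.5436 -0.039 ] 94.4 -0.453
0.03331933423992798 -0.03065133702190103 0.0025470714745399192 -0.15276153
0.03535579694165993 0.027047990671728885 -0.007482612633343155 -0.14563026
-0.0327373670959997 -0.031920880268018884 0.003821749584339784 -0.72383803
-0.03324834781909862 0.026566723264613207 0.008708299596656754 -0.67939216
```

View pics/t5o.png

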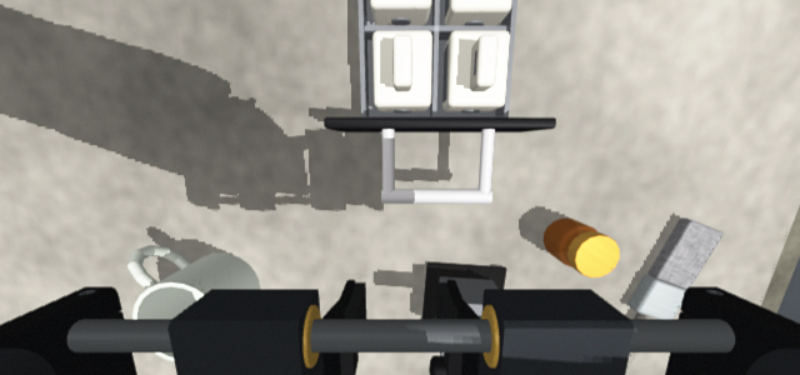

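Request:
{"fn": "play_rows", "kwargs": {
  "motion": [25,10,-10,0,0,0,0.6,40,10,-10,0,0,0,0.6,40,10,-10,0,0,0,0.6,40,10,-10,0,0,0,0.6,30,10,0,0,0,4.4,0.6,0,0,0,0,0,0,0.6,0,0,0,0,0,0,0.6,0,0,0,0,0,0,0.6]
}}

```text
time: 30.8
position: [0.5625, -0.027, 0.4168]
tool_rot: [[-0.006, 1.0, -0.0], [1.0, 0.006, -0.0], [-0.0, -0.0, -1.0]]
ft_force: [0.8, -1.3, -0.1]
grip_width: 0.0349
grip_force: 0.0
```

Run:
```python
from look import *
im,C=shoot("wrist","k1"); print(env.get_state()["position"])
cv2.imwrite("pics/k1z.png",cv2.resize(im[0:240,140:500],(800,533),interpolation=cv2.INTER_CUBIC))
```

```text
[ 0.56250359 -0.02748652  0.41680002]
```

View pics/k1z.png

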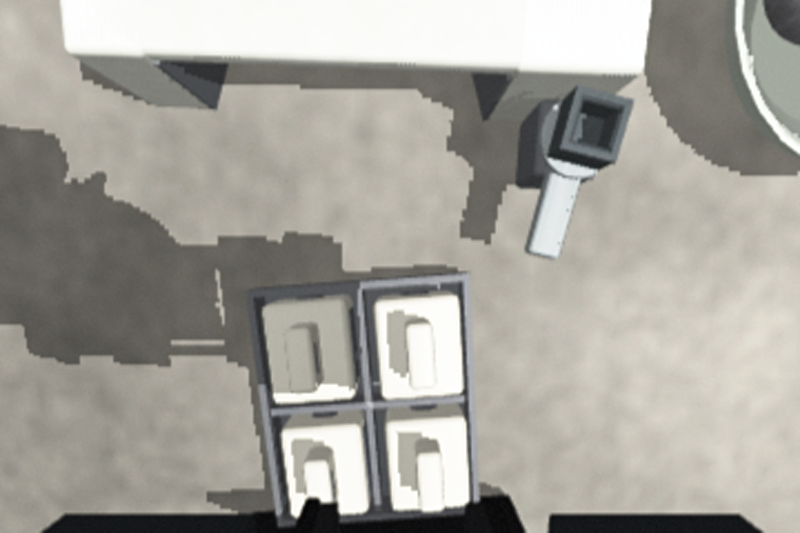

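Run:
```python
from look import *
im,C=load("k1"); f=lambda u,v,z: back(C,(140+u*.45,v*.45),z)[:2]
h=[f(u,v,.104) for u,v in ((577,87),(633,97),(612,165),(551,155))]; print(np.array(h).round(4),np.mean(h,0))
e1,e2=f(62,55,.1),f(645,75,.1); print(e1,e2,"normal",np.degrees(np.arctan2(e2[0]-e1[0],-(e2[1]-e1[1]))))
m1,m2=f(218,108,0),f(487,120,0); print("mouth",m1,m2,np.hypot(*(m1-m2)),(m1+m2)/2)
p,c=fit("head",(*np.mean(h,0),np.radians(77)),["k1"],rng=(.006,.006,.2)); print("head",p,np.degrees(p[2]),c)
print("paddle tip", f(528,252,.072),f(556,258,.072),f(545,180,.072),f(578,182,.072))
q,c=fit("tray",np.load("tray.npy"),["k1"]); print("tray",q,np.degrees(q[2]),c)
```

```text
[[0.6358 0.1139]
 [0.6595 0.1103]
 [0.6533 0.0839]
 [0.6269 0.0877]] [0.64388971 0.09895526]
[0.42167362 0.12542912] [0.6649898  0.11951057] normal 88.60658081627344
mouth [0.458773   0.12615313] [0.6118342  0.12089867] 0.15315135801770235 [0.5353036 0.1235259]
head [0.64392254 0.0956711  1.35420745] 77.59037165016682 -0.6377784
paddle tip [0.62569152 0.0481634 ] [0.63969236 0.04540305] [0.63181044 0.08127769] [0.64767026 0.08048256]
tray [ 0.5525678  -0.03859794  1.62467387] 93.08695610992024 -0.58687514
```

Request:
{"fn": "play_rows", "kwargs": {
  "motion": [0,0,0,0,0,8.59,0.5,0,0,0,0,0,8.59,0.5,0,0,0,0,0,8.59,0.5,0,0,0,0,0,8.59,0.5,0,0,0,0,0,8.59,0.5,0,0,0,0,0,8.59,0.5,0,0,0,0,0,8.59,0.5,0,0,0,0,0,8.59,0.5,0,0,0,0,0,8.59,0.5,0,0,0,0,0,8.59,0.5,0,0,0,0,0,0,0.5]
}}

```text
time: 31.95
position: [0.5626, -0.0278, 0.4169]
tool_rot: [[0.997, 0.073, -0.0], [0.073, -0.997, -0.0], [-0.0, 0.0, -1.0]]
ft_force: [-0.2, 0.6, -0.1]
grip_width: 0.0433
grip_force: 0.0
```

Run:
```python
from fit import *
plan(.5541,-.1706,.066,4.4)
```

```text
turn [ 0.01  0.02 -0.21] shift [-19.4 141.7 187.4]
```

Request:
{"fn": "play_rows", "kwargs": {
  "motion": [-4,25,0,0,0,0,0.5,-5,40,0,0,0,0,0.5,-5,40,0,0,0,0,0.5,-5,37,20,0,0,0,0.5,0,0,40,0,0,0,0.5,0,0,40,0,0,0,0.5,0,0,40,0,0,0,0.5,0,0,25,0,0,0,0.5,0,0,15,0,0,0,0.5,0,0,7,0,0,0,0.5,0,0,0,0,0,0,0.5]
}}

```text
time: 33.05
position: [0.5548, -0.1701, 0.2299]
tool_rot: [[0.997, 0.078, -0.0], [0.078, -0.997, 0.0], [-0.0, -0.0, -1.0]]
ft_force: [-0.0, -0.9, 0.6]
grip_width: 0.0437
grip_force: 0.0
```

Request:
{"fn": "play_rows", "kwargs": {
  "motion": [0,0,0,0,0,0,1,0,0,0,0,0,0,1,0,0,0,0,0,0,1,0,0,0,0,0,0,1,0,0,0,0,0,0,1,0,0,0,0,0,0,1,0,0,0,0,0,0,1]
}}

```text
time: 33.75
position: [0.5548, -0.1695, 0.2303]
tool_rot: [[0.997, 0.077, 0.0], [0.077, -0.997, 0.0], [0.0, -0.0, -1.0]]
ft_force: [-1.9, 1.7, 5.0]
grip_width: 0.0112
grip_force: 30.0
```

Run:
```python
from look import *
q,im,C=look("h1","tray",np.load("tray.npy")); plan(.5275+.026*.04,-.13,.066,-1.5)
```

```text
[ 0.5549 -0.1695  0.2303] 0.01068201008582282
tray [ 0.5458 -0.0528] 91.5 -0.321
turn [-0.01 -0.01  5.93] shift [-27.3 -38.8   0.8]
```

Request:
{"fn": "play_rows", "kwargs": {
  "motion": [-3,-4,0,0,0,0.6,1,-4,-6,0,0,0,0.9,1,-4,-6,0,0,0,0.9,1,-4,-6,0,0,0,0.9,1,-4,-6,0,0,0,0.9,1,-4,-6,0,0,0,0.9,1,-4,-5,0,0,0,0.8,1,0,0,0,0,0,0,1,0,0,0,0,0,0,1]
}}

```text
time: 34.7
position: [0.5263, -0.133, 0.2303]
tool_rot: [[1.0, -0.028, 0.0], [-0.028, -1.0, -0.002], [0.0, 0.002, -1.0]]
ft_force: [-2.2, -5.5, 5.2]
grip_width: 0.011
grip_force: 30.2
```

Run:
```python
from look import *
im,C=shoot("wrist","h2"); t,Ct=shoot("top","top3"); print(env.get_state()["position"],env.get_state()["torque"])
q,c=fit("tray",(.531,.002,np.radians(88.5)),["top3"]); print(q,np.degrees(q[2]),c)
draw(t,Ct,"tray",q)
o=np.zeros((600,640,3),np.uint8); o[:260]=im[:260]; o[260:]=cv2.convertScaleAbs(cv2.resize(t[110:280,190:510],(640,340)),alpha=1.6); cv2.imwrite("pics/h2o.png",o)
```

```text
[ 0.52629493 -0.13296309  0.23030522] [-1.09726725  0.46026366 -0.29011242]
[ 0.52727858 -0.00918365  1.53083936] 87.71063453074366 -0.5289613
```

View pics/h2o.png

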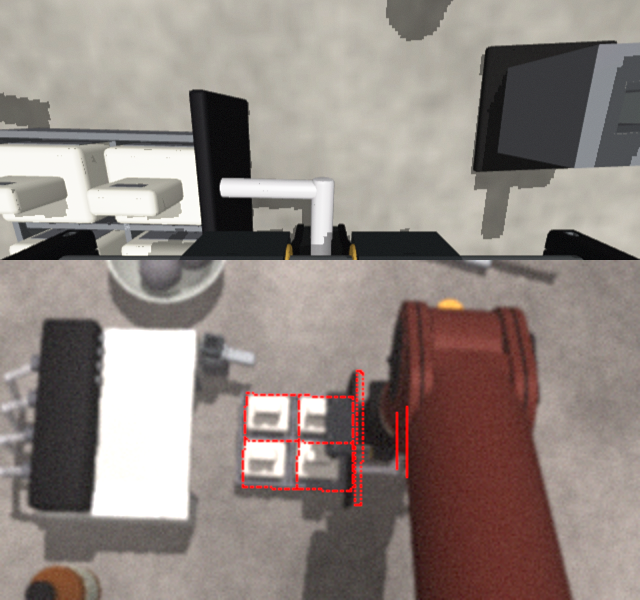

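Request:
{"fn": "play_rows", "kwargs": {
  "motion": [0,-6,0,0,0,0,1,1,-10,0,0,0,0,1,1,-14,0,0,0,0,1,0,-14,0,0,0,0,1,0,-14,0,0,0,0,1,0,-14,0,0,0,0,1,0,-14,0,0,0,0,1,0,-14,0,0,0,0,1,0,-14,0,0,0,0,1,0,-12,0,0,0,0,1,0,-8,0,0,0,0,1,0,0,0,0,0,0,1]
}}

```text
time: 36.0
position: [0.5322, 0.0017, 0.2303]
tool_rot: [[1.0, -0.026, 0.001], [-0.026, -1.0, -0.002], [0.001, 0.002, -1.0]]
ft_force: [-0.6, -3.4, 4.7]
grip_width: 0.0109
grip_force: 30.0
```

Request:
{"fn": "play_rows", "kwargs": {
  "motion": [0,-8,0,0,0,0,1,0,-12,0,0,0,0,1,0,-12,0,0,0,0,1,0,-10,0,0,0,0,1,0,-6,0,0,0,0,1,0,-5,0,0,0,0,1,0,-3,0,0,0,0,1,0,-2,0,0,0,0,1,0,0,0,0,0,0,1,0,0,0,0,0,0,1]
}}

```text
time: 37.0
position: [0.5338, 0.0576, 0.2303]
tool_rot: [[1.0, -0.028, 0.0], [-0.028, -1.0, -0.003], [0.0, 0.003, -1.0]]
ft_force: [-0.1, -10.5, 7.6]
grip_width: 0.0109
grip_force: 30.0
```

Request:
{"fn": "play_rows", "kwargs": {
  "motion": [0,-2,0,0,0,0,1,0,0,0,0,0,0,1,0,-2,0,0,0,0,1,0,0,0,0,0,0,1]
}}

```text
time: 37.4
position: [0.534, 0.0613, 0.2303]
tool_rot: [[1.0, -0.028, 0.0], [-0.028, -1.0, -0.004], [0.001, 0.004, -1.0]]
ft_force: [0.3, -11.5, 6.7]
grip_width: 0.0109
grip_force: 30.0
```

Request:
{"fn": "play_rows", "kwargs": {
  "motion": [0,-2,0,0,0,0,1,0,0,0,0,0,0,1,0,-2,0,0,0,0,1,0,0,0,0,0,0,1,0,0,0,0,0,0,1]
}}

```text
time: 37.9
position: [0.5341, 0.0652, 0.2303]
tool_rot: [[1.0, -0.029, 0.0], [-0.029, -1.0, -0.004], [0.0, 0.004, -1.0]]
ft_force: [-0.5, -11.8, 6.5]
grip_width: 0.0111
grip_force: 30.0
```

Request:
{"fn": "play_rows", "kwargs": {
  "motion": [0,-2,0,0,0,0,1,0,0,0,0,0,0,1,0,-2,0,0,0,0,1,0,0,0,0,0,0,1,0,0,0,0,0,0,1]
}}

```text
time: 38.4
position: [0.5341, 0.0664, 0.2303]
tool_rot: [[1.0, -0.031, -0.001], [-0.031, -0.999, -0.008], [-0.001, 0.008, -1.0]]
ft_force: [-2.7, -22.7, 11.7]
grip_width: 0.0113
grip_force: 30.0
```

Request:
{"fn": "play_rows", "kwargs": {
  "motion": [0,2.5,0,0,0,0,1,0,0,0,0,0,0,0.6,0,0,0,0,0,0,0.6,0,0,0,0,0,0,0.6,0,0,0,0,0,0,0.6,0,0,-30,0,0,0,0.6,0,0,-40,0,0,0,0.6,0,0,-40,0,0,0,0.6,0,0,-40,0,0,0,0.6,0,0,-40,0,0,0,0.6,0,0,0,0,0,0,0.6,0,0,0,0,0,0,0.6]
}}

```text
time: 39.6
position: [0.5337, 0.0702, 0.4206]
tool_rot: [[1.0, -0.025, 0.002], [-0.025, -1.0, 0.0], [0.002, -0.0, -1.0]]
ft_force: [0.5, 0.1, -0.9]
grip_width: 0.0351
grip_force: 0.0
```

Run:
```python
from look import *
plan(.60,-.289,.26,91)
q,im,C=look("hd","head",(.646,.1,np.radians(77)),rng=(.008,.008,.2)); draw(im,C,"head",q)
t=np.array([.5365,.1985,np.radians(88.4)]); draw(im,C,"tray",t)
cv2.imwrite("pics/hdo.png",im[:300])
```

```text
turn [ 6.000e-02 -9.000e-02 -9.244e+01] shift [-360.3   60.    -2.9]
[0.5335 0.0699 0.4194] 0.034680642993494715
head [0.6452 0.1003] 76.4 -0.536
```

View pics/hdo.png

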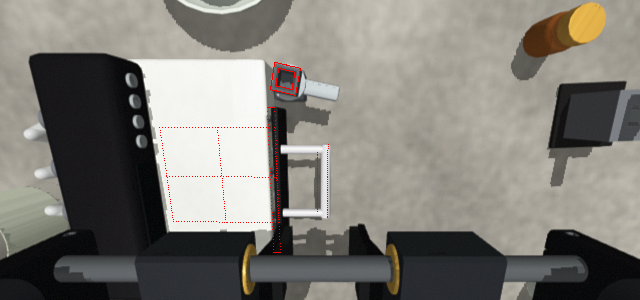

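Run:
```python
from fit import *
m=MODEL["tray"]; MODEL["ph"]=m[4:8]+m[10:]; MODEL["pan"]=m[4:8]
for n in ("ph","pan"):
    p,c=fit(n,(.5365,.1985,np.radians(88.4)),["hd"],rng=(.01,.01,.08)); print(p,np.degrees(p[2]),c)
im,C=load("hd"); print(im[190,255:345].max(1)); print(im[170,255:345].max(1)); print(im[215,255:345].max(1))
print(proj(C,[[.60,.12,.1],[.53,.123,.1],[.53,.115,.08],[.53,.123,.08],[.5337,.066,.066],[.5337,.072,.066],[.5337,.060,.066]]).round(1))
```

```text
[0.53372336 0.2023929  1.53345089] 87.8602643028924 -0.6019038
[0.5332335  0.20187334 1.53979828] 88.22394280178612 -0.67547816
[246 246 246 246 246 247 247 247 247 247 247 247 245 235 203 131 100 103
 109  66  28  33  39  39  36  24  14   9  11  14   9  12  20  81 164 166
 165 163 165 164 165 163 160 161 161 159 161 162 159 159 160 162 162 165
 165 167 164 168 158  97  92  92  92  93  93 111 191 213 225 230 233 229
 220 205 176 135 161 164 165 166 165 161 163 161 161 163 163 162 162 162]
[246 246 246 246 246 246 246 246 247 247 247 245 236 206 132  90  69  71
  68  28  31  38  43  39  30  13   9   7  12  10  12   8  53 158 160 159
 161 162 164 167 167 167 168 166 165 164 165 167 168 168 169 170 171 170
 171 171 172 170 172 166 103  93  93  94  90 108 179 208 225 230 234 231
 226 213 186 146 166 169 171 171 169 170 168 171 169 168 166 165 166 166]
[245 245 245 246 246 246 246 246 246 246 246 246 246 246 238 215 142  77
  49  48  45  29  35  37  34  29  20  65 193 217 218 217 217 217 217 216
 217 215 217 218 218 217 216 217 216 218 218 218 217 218 219 219 216 217
 217 216 218 217 217 217 218 217 216 218 218 216 218 223 227 231 234 228
 217 194 165 152 162 162 164 160 160 159 158 158 159 158 156 157 159 157]
[[268.8 126.9]
 [270.8 192.8]
 [280.6 188.2]
 [273.7 188.4]
 [322.6 181.4]
 [317.7 181.5]
 [327.6 181.3]]
```

Request:
{"fn": "play_rows", "kwargs": {
  "motion": [5,25,0,0,0,0,0.4,8,42,0,0,0,0,0.4,8,42,0,0,0,0,0.4,8,42,0,0,0,0,0.4,8,42,0,0,0,0,0.4,8,42,0,0,0,0,0.4,8,42,0,0,0,0,0.4,8,42,0,0,0,0,0.4,7,40,0,0,0,-1.5,0.4,0,0,0,0,0,-1,0.4,0,0,0,0,0,0,0.4,0,0,0,0,0,0,0.4]
}}

```text
time: 40.85
position: [0.5926, -0.2896, 0.4187]
tool_rot: [[1.0, 0.019, -0.002], [0.019, -1.0, 0.002], [-0.001, -0.002, -1.0]]
ft_force: [-0.0, -0.0, 0.3]
grip_width: 0.0522
grip_force: 0.0
```

Run:
```python
from look import *
q,im,C=look("ky","key",(.60,-.289,.02),rng=(.01,.01,.08)); draw(im,C,"key",q)
s,c=fit("stand",(.6,-.289,.02),["ky"],rng=(.01,.01,.08)); print(s,c); draw(im,C,"stand",s,(0,255,0))
plan(q[0],q[1],.128,np.degrees(q[2]))
cv2.imwrite("pics/kyo.png",cv2.resize(im[60:320,200:440],(553,600)))
```

```text
[ 0.5926 -0.2893  0.4192] 0.05218311783426197
key [ 0.6059 -0.2903] 1.1 -0.813
[ 0.60172507 -0.29032842  0.01939115] -0.8259634
turn [-0.08  0.05  0.02] shift [ 13.2   1.3 127.7]
```

View pics/kyo.png

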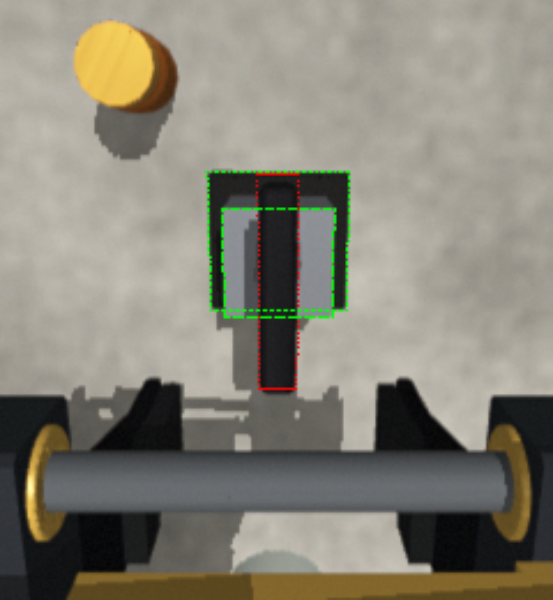

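Request:
{"fn": "play_rows", "kwargs": {
  "motion": [9.4,1,20,0,0,0,0.5,0,0,40,0,0,0,0.5,0,0,40,0,0,0,0.5,0,0,20,0,0,0,0.5,0,0,8,0,0,0,0.5,0,0,0,0,0,0,0.5,0,0,0,0,0,0,1,0,0,0,0,0,0,1,0,0,0,0,0,0,1,0,0,0,0,0,0,1,0,0,0,0,0,0,1,0,0,0,0,0,0,1]
}}

```text
time: 42.1
position: [0.602, -0.2915, 0.2926]
tool_rot: [[1.0, 0.018, 0.001], [0.018, -1.0, 0.0], [0.001, -0.0, -1.0]]
ft_force: [-1.0, 1.7, 3.6]
grip_width: 0.016
grip_force: 29.9
```

Run:
```python
from fit import *
s=env.get_state(); print(s["position"],s["tool_rot"].round(4),s["ft_force"],s["torque"],s["grip_width"])
```

```text
[ 0.60203095 -0.29151406  0.2925656 ] [[ 9.998e-01  1.800e-02  9.000e-04]
 [ 1.800e-02 -9.998e-01  2.000e-04]
 [ 9.000e-04 -2.000e-04 -1.000e+00]] [-1.00000852  1.73870565  3.5690841 ] [ 0.475656    0.1321508  -0.01111417] 0.01595212556671828
```

Request:
{"fn": "play_rows", "kwargs": {
  "motion": [0,0,-5,0,0,0,1,0,0,-15,0,0,0,1,0,0,-25,0,0,0,1,0,0,-40,0,0,0,1,0,0,-40,0,0,0,1,0,0,-40,0,0,0,1,2,-25,0,0,0,0,1,4,-40,0,0,0,0,1,4,-40,0,0,0,0,1,4,-40,0,0,0,0,1,4,-40,0,0,0,0,1,4,-40,0,0,0,0,1]
}}

```text
time: 43.3
position: [0.6195, -0.0651, 0.4583]
tool_rot: [[1.0, 0.017, 0.001], [0.017, -1.0, -0.001], [0.001, 0.001, -1.0]]
ft_force: [1.5, 1.5, -1.8]
grip_width: 0.0156
grip_force: 29.7
```

Request:
{"fn": "play_rows", "kwargs": {
  "motion": [4,-40,0,0,0,0,1,3,-40,0,0,0,-8.4,1,0,0,0,0,0,-8.4,1,0,0,0,0,0,-8.4,1,0,0,0,0,0,-8.4,1,0,0,0,0,0,-8.4,1,0,0,0,0,0,-8.4,1,0,0,0,0,0,-8.4,1,0,0,0,0,0,-8.4,1,0,0,0,0,0,-8.4,1,0,0,0,0,0,0,1,0,0,0,0,0,0,1]
}}

```text
time: 44.5
position: [0.6253, 0.0133, 0.4576]
tool_rot: [[0.236, 0.972, 0.0], [0.972, -0.236, -0.0], [-0.0, 0.001, -1.0]]
ft_force: [-0.0, -0.1, -1.2]
grip_width: 0.0155
grip_force: 29.7
```

Run:
```python
from look import *
q,im,C=look("l1","head",(.646,.1,np.radians(77)),rng=(.008,.008,.15)); draw(im,C,"head",q)
MODEL["ho"]=MODEL["head"][:4]; MODEL["hi"]=MODEL["head"][4:]
for n in ("ho","hi"):
  for t in ("l1","hd","k1"):
    p,c=fit(n,q,[t],rng=(.004,.004,.1),sig=(1,.7)); print(n,t,p[:2].round(4),np.degrees(p[2]).round(1),c)
cv2.imwrite("pics/l1o.png",cv2.resize(im[40:290,220:420],(480,600),interpolation=cv2.INTER_NEAREST)); print(env.get_state()["grip_width"])
```

```text
[0.6253 0.0134 0.4575] 0.015592573494853698
head [0.6471 0.1075] 83.0 -0.599
ho l1 [0.6467 0.1078] 82.9 -0.6483615
ho hd [0.6447 0.1077] 88.6 -0.6266833
ho k1 [0.6455 0.1066] 85.2 -0.65369856
hi l1 [0.6522 0.1127] 82.1 -0.74833786
hi hd [0.6508 0.1121] 85.0 -0.6516758
hi k1 [0.6468 0.1114] 86.3 -0.59374166
0.015592573494853698
```

View pics/l1o.png

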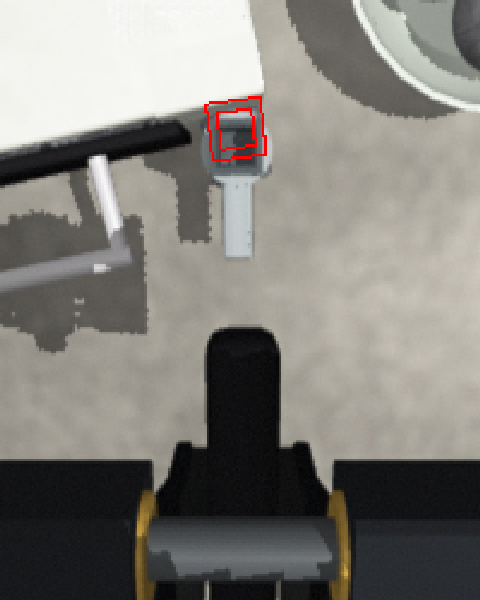

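Run:
```python
from fit import *
im,C=load("l1"); g=im.max(2)
print("cols",list(range(302,336)))
for r in range(76,116): print(r," ".join(f"{v:3d}" for v in g[r,302:336]))
print(g[140:152,316:324])
t=back(C,(319.2,147.1),.072); print(t, t[:2]+.055*np.array([.236,.972]))
print(proj(C,[[.6474,.1,.104],[.6474,.1,.082],[.6453,.1003,.104]]))
```

```text
cols [302, 303, 304, 305, 306, 307, 308, 309, 310, 311, 312, 313, 314, 315, 316, 317, 318, 319, 320, 321, 322, 323, 324, 325, 326, 327, 328, 329, 330, 331, 332, 333, 334, 335]
76 245 246 246 246 246 246 246 246 246 246 246 246 246 246 246 246 246 247 246 246 247 246 246 246 246 245 241 231 170 182 185 182 182 180
77 245 246 246 246 246 246 246 246 246 246 246 246 246 246 246 246 247 247 247 247 246 245 243 241 240 237 233 218 170 181 180 181 180 184
78 246 246 246 246 246 247 246 247 246 246 246 246 246 246 247 247 246 245 243 242 239 235 232 226 223 212 198 172 169 181 180 182 183 185
79 246 246 245 246 246 246 246 247 246 245 246 246 245 244 243 241 239 236 231 229 219 209 194 179 162 150 137 143 174 178 180 180 180 184
80 246 246 246 246 246 246 247 246 244 242 242 240 237 235 231 226 217 207 191 177 160 147 133 126 118 112 115 146 176 177 177 178 178 180
81 246 246 246 245 245 243 242 239 236 232 230 225 216 199 163 155 151 144 131 126 116 112 109 109 109 110 122 158 174 173 176 175 176 178
82 244 242 241 239 236 232 229 220 209 193 181 166 150 136 113 108 111 110 109 111 109 111
[... 4519 characters left out ...]
  91  91  92  87  86  72  89 117 149 180 193 197 198 201 202 200 200 202 202 198 202 199 186 171 165 164 161 163 161 161 160 161 160
[[198 200 201 202 201 199 198 201]
 [197 203 201 203 202 198 195 171]
 [196 202 200 202 203 198 197 185]
 [196 203 201 204 202 200 199 199]
 [198 201 201 203 202 201 200 199]
 [200 203 202 204 203 202 200 200]
 [182 185 191 190 188 183 180 182]
 [144 147 151 150 151 148 146 152]
 [150 151 150 151 152 151 153 155]
 [160 161 159 160 162 161 161 162]
 [162 162 162 162 163 161 160 161]
 [161 163 164 162 162 164 162 165]]
[0.63372978 0.04667438 0.072     ] [0.64670978 0.10013438]
[[319.68306787 100.18358409]
 [319.69990597 101.14740523]
 [317.78275845 100.37755282]]
```

Run:
```python
from fit import *
plan(.6451,.0998,.2011,77.3); print(env.get_state()["ft_force"])
```

```text
turn [ 0.03  0.   -0.95] shift [88.6  0.3 92.9]
[ 0.1663901  -0.32340295 -1.38425408]
```

Request:
{"fn": "play_rows", "kwargs": {
  "motion": [20,0.3,0,0,0,-0.9,1,35,0,0,0,0,0,1,25,0,0,0,0,0,1,8.6,0,0,0,0,0,1,0,0,20,0,0,0,1,0,0,25,0,0,0,1,0,0,15,0,0,0,1,0,0,0,0,0,0,1,0,0,0,0,0,0,1,0,0,6,0,0,0,1,0,0,6,0,0,0,1,0,0,0,0,0,0,1]
}}

```text
time: 45.75
position: [0.645, 0.0999, 0.3844]
tool_rot: [[0.216, 0.976, -0.001], [0.976, -0.216, -0.0], [-0.0, -0.001, -1.0]]
ft_force: [0.2, 0.7, -0.7]
grip_width: 0.016
grip_force: 29.7
```

Request:
{"fn": "play_rows", "kwargs": {
  "motion": [0,0,4,0,0,0,1,0,0,4,0,0,0,1,0,0,0,0,0,0,1]
}}

```text
time: 46.05
position: [0.6451, 0.1005, 0.3766]
tool_rot: [[0.216, 0.976, -0.0], [0.976, -0.216, 0.001], [0.001, -0.0, -1.0]]
ft_force: [0.8, 2.8, -2.0]
grip_width: 0.016
grip_force: 29.7
```

Request:
{"fn": "play_rows", "kwargs": {
  "motion": [0,0,4,0,0,0,1,0,0,4,0,0,0,1,0,0,3,0,0,0,1,0,0,0,0,0,0,1,0,0,0,0,0,0,1]
}}

```text
time: 46.55
position: [0.6449, 0.1001, 0.3655]
tool_rot: [[0.216, 0.976, -0.001], [0.976, -0.216, 0.0], [-0.0, -0.001, -1.0]]
ft_force: [0.2, 3.0, -2.9]
grip_width: 0.0159
grip_force: 29.8
```

Request:
{"fn": "play_rows", "kwargs": {
  "motion": [0,0,0,0,0,3,1,0,0,0,0,0,5,1,0,0,0,0,0,5,1,0,0,0,0,0,5,1,0,0,0,0,0,5,1,0,0,0,0,0,5,1,0,0,0,0,0,5,1,0,0,0,0,0,5,1,0,0,0,0,0,0,1]
}}

```text
time: 47.45
position: [0.645, 0.0999, 0.3658]
tool_rot: [[0.772, 0.635, -0.001], [0.635, -0.772, -0.0], [-0.001, -0.0, -1.0]]
ft_force: [-0.6, 2.2, -2.2]
grip_width: 0.0158
grip_force: 30.0
```

```bash
python3 -c "
from h import env
s=env.get_state();print(s['position'],s['ft_force'],s['torque'],s['grip_width'])"
```

```text
[0.64496245 0.09993766 0.36578659] [-0.55857213  2.16780807 -2.15850444] [0.59403644 0.06489694 0.05831806] 0.01580032629610108
```

Request:
{"fn": "play_rows", "kwargs": {
  "motion": [0,0,0,0,0,5,1,0,0,0,0,0,5,1,0,0,0,0,0,5,1,0,0,0,0,0,5,1,0,0,0,0,0,5,1,0,0,0,0,0,5,1,0,0,0,0,0,5,1,0,0,0,0,0,4,1,0,0,0,0,0,0,1,0,0,0,0,0,0,1]
}}

```text
time: 48.45
position: [0.6449, 0.1, 0.3658]
tool_rot: [[1.0, 0.013, -0.001], [0.013, -1.0, -0.0], [-0.001, 0.0, -1.0]]
ft_force: [-1.4, 1.2, -1.5]
grip_width: 0.0156
grip_force: 30.0
```

```bash
python3 -c "
from h import env
s=env.get_state();print(s['position'],s['ft_force'],s['torque'],s['grip_width'])"
```

```text
[0.64491016 0.1000236  0.36582183] [-1.35824361  1.23691554 -1.51087904] [0.50757308 0.41897698 0.01064455] 0.015618113922896843
```

Request:
{"fn": "play_rows", "kwargs": {
  "motion": [0,0,0,0,0,4,1,0,0,0,0,0,3,1,0,0,0,0,0,2,1,0,0,0,0,0,0,1]
}}

```text
time: 48.85
position: [0.6449, 0.0999, 0.3658]
tool_rot: [[0.989, -0.146, -0.001], [-0.146, -0.989, -0.0], [-0.001, 0.0, -1.0]]
ft_force: [-1.7, 1.4, -1.7]
grip_width: 0.0157
grip_force: 29.9
```

Run:
```python
from fit import *
s=env.get_state();print(s['position'],s['ft_force'],s['torque'],s['grip_width'])
im,C=shoot("wrist","p1"); im=im.max(2)
# paddle footprint expected if latched: along dock +y (world -x) from axis; sample brightness
for a in (60,70,75,80,85,89):
    h=np.radians(88.4-a+180); d=np.array([np.cos(h),np.sin(h)]); n=np.array([-d[1],d[0]])
    v=[]
    for off in (-.012,-.006,0,.006,.012):
        P=[np.r_[np.array([.6452,.1003])+d*r+n*off,.072] for r in (.02,.03,.04,.05,.06)]
        u=proj(C,P).round().astype(int); v.append([int(im[y,x]) if 0<=x<640 and 0<=y<400 else -1 for x,y in u])
    print(a,v)
```

```text
[0.64492832 0.09993582 0.36581995] [-1.69580823  1.43723815 -1.71286157] [0.54661312 0.63709915 0.05792708] 0.01565400820969015
60 [[31, 26, 22, 15, 15], [26, 24, 23, 13, 12], [26, 98, 101, 10, 93], [19, 167, 171, 170, 95], [168, 165, 169, 169, 30]]
70 [[33, 27, 26, 27, 16], [27, 27, 22, 14, 14], [26, 24, 20, 16, 14], [23, 170, 105, 12, 7], [167, 167, 148, 165, 98]]
75 [[31, 31, 28, 26, 14], [31, 27, 25, 24, 14], [26, 25, 21, 14, 16], [26, 29, 24, 15, 15], [166, 168, 11, 5, 10]]
80 [[32, 33, 30, 29, 17], [33, 29, 30, 26, 16], [29, 27, 26, 22, 13], [24, 23, 17, 16, 16], [71, 171, 25, 13, 13]]
85 [[30, 31, 29, 30, 17], [35, 28, 27, 28, 17], [30, 28, 26, 24, 16], [29, 27, 25, 16, 17], [20, 96, 22, 17, 15]]
89 [[25, 29, 30, 32, 20], [33, 29, 30, 32, 21], [28, 30, 27, 25, 18], [27, 26, 26, 24, 13], [22, 18, 13, 16, 18]]
```

Request:
{"fn": "play_rows", "kwargs": {
  "motion": [0,0,0,0,0,0,1,0,0,0,0,0,-4,1,0,0,0,0,0,-3,1,0,0,-5,0,0,0,1,0,0,-10,0,0,0,1,0,0,-15,0,0,0,1,0,0,-30,0,0,0,1,0,0,-35,0,0,0,1,0,0,0,0,0,-2,1,0,0,0,0,0,0,1]
}}

```text
time: 49.9
position: [0.6453, 0.0999, 0.4639]
tool_rot: [[1.0, 0.009, 0.004], [0.009, -1.0, 0.0], [0.004, -0.0, -1.0]]
ft_force: [0.6, 0.2, -1.7]
grip_width: 0.0159
grip_force: 29.9
```

Run:
```python
from fit import *
s=env.get_state();print(s['ft_force'],s['grip_width'])
plan(.602,-.2915,.22,1.05)
```

```text
[ 0.59733219  0.1848274  -1.73635081] 0.015852731937334698
turn [-0.02 -0.24 -0.55] shift [-50.4 390.5  80.4]
```

Request:
{"fn": "play_rows", "kwargs": {
  "motion": [-5,25,0,0,0,-0.5,1,-5,40,0,0,0,0,1,-5,40,0,0,0,0,1,-5,40,0,0,0,0,1,-4,25,0,0,0,0,1,0,0,0,0,0,0,1,0,0,0,0,0,0,1]
}}

```text
time: 50.6
position: [0.6237, -0.0709, 0.4609]
tool_rot: [[1.0, 0.015, -0.0], [0.015, -1.0, 0.0], [-0.0, -0.0, -1.0]]
ft_force: [-0.3, 1.1, -1.9]
grip_width: 0.0155
grip_force: 29.9
```

Run:
```python
from fit import *
im,C=shoot("wrist","p2")
m=MODEL["tray"]; MODEL["ph"]=m[4:8]+m[10:]
p,c=fit("ph",(.5345,.2,np.radians(88.2)),["p2"],rng=(.01,.01,.08)); print("tray",p,c)
MODEL["pad"]=[(np.array([-.02,-.008,.072]),np.array([-.055,-.008,.072])),(np.array([-.02,.008,.072]),np.array([-.055,.008,.072])),(np.array([-.055,-.008,.072]),np.array([-.055,.008,.072]))]
for a in range(0,96,8):
    p,c=fit("pad",(.6452,.1003,np.radians(88.4-a)),["p2"],rng=(.003,.003,.08),sig=(1,.7)); print(a,(88.4-np.degrees(p[2])).round(1),p[:2].round(4),round(c,3))
plan(.602,-.2915,.22,1.05)
g=im.max(2); u0=proj(C,[.6452,.1003,.072])[0]; print(u0)
print(g[int(u0[1])-14:int(u0[1])+66:4,int(u0[0])-30:int(u0[0])+60:4])
```

```text
tray [0.52463228 0.2087387  1.53451735] -0.5051332
0 -3.8 [0.6451 0.1148] -0.618
8 2.0 [0.6486 0.1154] -0.628
16 2.1 [0.6488 0.1154] -0.628
24 2.4 [0.6489 0.1154] -0.628
32 45.8 [0.6532 0.1121] -0.392
40 48.6 [0.6508 0.1106] -0.395
48 55.9 [0.6505 0.1056] -0.386
56 55.8 [0.6509 0.1056] -0.387
64 82.1 [0.6393 0.0846] -0.761
72 85.1 [0.6455 0.1005] -0.973
80 85.1 [0.6455 0.1005] -0.973
88 85.1 [0.6455 0.1005] -0.973
turn [-0.04  0.02 -0.04] shift [-26.  221.4  77.4]
[187.22828271 156.81317942]
[[146 149 148 143 132 117  99  79  71  75  72  70  71  69  66  85 161 161
  160 168 169 164 163]
 [218 111 112 114 110 192 193 192 191 127 140 137  56  51  54  63 162 163
  164 169 170 167 164]
 [237 109  88  79  81  87  89  42  42  62 111 137  59  52  53  58 165 168
  168 165 170 169 171]
 [241 112 100  47  40  49  60  53  43  43 191  80  67  55  53  52 174 167
  162 159 162 166 172]
 [244 132 102  50  43  41  89  89  44  41 192  72  71  55  51  51 173 169
  163 159 166 168 168]
 [245 159 107  72  39  43 105 101  43  40 197  77  58  53  53  91 168 167
  167 166 170 168 158]
 [248 186 112  80  48
[... 637 characters left out ...]
170 164 164 162 165]
 [243 239 123 159 134  30  11  13 197 200 193  81  96  96 117 174 167 170
  170 168 168 162 165]
 [243 243 130 165 161  31  14  15  25  25  20   9  95  91 110 173 169 167
  164 166 169 159 158]
 [243 242 150 160 161  31  11   8   9   6  11   9 105 151 171 170 168 169
  168 170 171 164 167]
 [243 243 172 100 166  30   9 229 222 219 213 209 204 198 191 184 195 175
  175 167 166 164 165]
 [240 242 195  98 170  27   9 220 223 226 228 232 232 234 235 236 234 196
   95  92 170 169 165]
 [242 243 212 117 168  25  13  10  14  12  11  10 135  92 112 139 233 200
   94  93 169 170 168]
 [243 244 224 112 169  29  19  12  12  12  12  11 165 165 167 165 232 204
   99  93 166 164 169]]
```

Request:
{"fn": "play_rows", "kwargs": {
  "motion": [-3,25,0,0,0,0,1,-5,40,0,0,0,0,1,-5,40,0,0,0,0,1,-5,40,0,0,0,0,1,-5,40,0,0,0,0,1,-3,36,20,0,0,0,1,0,0,40,0,0,0,1,0,0,28,0,0,0,1,0,0,10,0,0,0,1,0,0,0,0,0,0,1,0,0,0,0,0,0,1]
}}

```text
time: 51.75
position: [0.6027, -0.291, 0.3647]
tool_rot: [[1.0, 0.019, 0.002], [0.019, -1.0, -0.001], [0.002, 0.001, -1.0]]
ft_force: [0.7, 0.1, -1.4]
grip_width: 0.0156
grip_force: 29.9
```

Run:
```python
from fit import *
plan(.602,-.2915,.1291,1.05)
im,C=load("p2"); g=im.max(2)
for x in (.50,.52,.60):
    for yf in (.123,.126):
        u=proj(C,[[x,yf,.1],[x,yf,.08],[x,yf-.008,.08]]); print(x,yf,u.round(1).tolist())
    r=int(round(u[1,1])); print(r,g[r,155:195].tolist())
```

```text
turn [ 0.03 -0.11  0.04] shift [-0.7  0.5 72.1]
0.5 0.123 [[172.9, 267.9], [180.0, 260.6], [185.7, 260.7]]
0.5 0.126 [[170.7, 267.9], [177.9, 260.6], [183.6, 260.6]]
261 [81, 79, 80, 81, 81, 81, 82, 80, 81, 81, 80, 80, 81, 80, 79, 55, 42, 43, 43, 42, 42, 43, 44, 43, 44, 43, 42, 41, 44, 44, 43, 43, 45, 41, 44, 44, 41, 42, 42, 43]
0.52 0.123 [[171.0, 254.4], [178.3, 247.6], [184.1, 247.7]]
0.52 0.126 [[168.7, 254.3], [176.1, 247.6], [181.9, 247.7]]
248 [243, 243, 243, 243, 243, 243, 244, 244, 244, 244, 244, 244, 242, 231, 205, 152, 119, 108, 101, 111, 159, 170, 170, 163, 79, 27, 25, 28, 24, 24, 28, 24, 25, 28, 28, 25, 28, 28, 26, 27]
0.6 0.123 [[162.8, 196.0], [171.0, 191.9], [177.1, 192.0]]
0.6 0.126 [[160.4, 196.0], [168.7, 191.8], [174.8, 191.9]]
192 [242, 243, 243, 243, 243, 243, 237, 223, 193, 141, 119, 110, 116, 132, 135, 131, 133, 130, 92, 31, 26, 32, 33, 22, 13, 11, 14, 6, 12, 11, 12, 7, 52, 161, 197, 198, 201, 201, 201, 197]
```

Request:
{"fn": "play_rows", "kwargs": {
  "motion": [-0.5,0.3,5,0,0,0,1,0,0,8,0,0,0,1,0,0,8,0,0,0,1,0,0,0,0,0,0,1]
}}

```text
time: 52.15
position: [0.601, -0.2918, 0.3404]
tool_rot: [[1.0, 0.018, -0.002], [0.018, -1.0, 0.001], [-0.002, -0.001, -1.0]]
ft_force: [-0.0, -0.3, -1.1]
grip_width: 0.0158
grip_force: 29.9
```

Request:
{"fn": "play_rows", "kwargs": {
  "motion": [0,0,8,0,0,0,1,0,0,10,0,0,0,1,0,0,10,0,0,0,1,0,0,8,0,0,0,1,0,0,6,0,0,0,1,0,0,3,0,0,0,1,0,0,1,0,0,0,1,0,0,0,0,0,0,1,0,0,0,0,0,0,1]
}}

```text
time: 53.05
position: [0.6013, -0.2917, 0.2958]
tool_rot: [[1.0, 0.018, -0.0], [0.018, -1.0, 0.001], [-0.0, -0.001, -1.0]]
ft_force: [-0.3, 5.2, -2.1]
grip_width: 0.0156
grip_force: 30.1
```

Tip is 3 mm above its seat; release it and let it drop, then lift away.

Request:
{"fn": "play_rows", "kwargs": {
  "motion": [0,0,2,0,0,0,1,0,0,0,0,0,0,0.6,0,0,0,0,0,0,0.5,0,0,0,0,0,0,0.5,0,0,0,0,0,0,0.5,0,0,0,0,0,0,0.5,0,0,-20,0,0,0,0.5,0,0,-40,0,0,0,0.5,0,0,-40,0,0,0,0.5,0,0,-25,0,0,0,0.5,0,0,0,0,0,0,0.5,0,0,0,0,0,0,0.5]
}}

```text
time: 54.25
position: [0.6013, -0.2921, 0.4192]
tool_rot: [[1.0, 0.018, 0.001], [0.018, -1.0, -0.0], [0.001, 0.001, -1.0]]
ft_force: [1.0, 0.0, -0.7]
grip_width: 0.0436
grip_force: 0.0
```

Run:
```python
from look import *
q,im,C=look("kf","key",(.603,-.2905,.02),rng=(.008,.008,.08))
for z in (-.004,0,.004,.02,.06):
    p,c=fit("key",(.603,-.2905,.02),["kf"],rng=(.008,.008,.08),z=z); print(z,p.round(4),round(c,3))
t,Ct=shoot("top","topf")
g=t.max(2)
m=MODEL["tray"]; MODEL["ph"]=m[4:8]+m[10:]
p,c=fit("ph",(.5345,.2,np.radians(88.2)),["topf"],rng=(.012,.012,.08)); print("tray",p,c)
```

```text
[ 0.6011 -0.2921  0.418 ] 0.043635799708106236
key [ 0.6089 -0.2895] 1.2 -0.776
-0.004 [ 0.6103 -0.2893  0.0227] -0.763
0 [ 0.6089 -0.2895  0.0207] -0.776
0.004 [ 0.6093 -0.2896  0.0173] -0.798
0.02 [ 0.6123 -0.2898  0.0213] -0.759
0.06 [ 0.5931 -0.2892  0.0186] -0.601
tray [0.51162765 0.20492056 1.54763764] -0.871343
```

Run:
```python
from fit import *
m=MODEL["tray"]; MODEL["h"]=m[10:]+[(np.array([-.08,s*.039,.066]),np.array([-.13,s*.039,.066])) for s in (-1,1)]
for t in ("hd","p2","topf"):
    p,c=fit("h",(.537,.198,np.radians(88.3)),[t],rng=(.008,.008,.05),sig=(1,.7)); print(t,p.round(4),round(c,3))
```

```text
hd [0.5332 0.1962 1.5448] -0.87
p2 [0.5408 0.195  1.547 ] -0.496
topf [0.5321 0.1973 1.5351] -0.965
```

```bash
python3 -c "
from station import env
print(env.sign_off())"
```

```text
the job is handed in; nothing more can be done
None
```

I handed the job in at about 54 s. All four cartridges went into the tray, the tray is home against the dock with at most 2–3 mm of apparent gap, the latch measures about 1.49 rad and the key is back in its stand, but the sign-off returned no verdict and I viewed 15 pictures, one over the limit of 14.

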